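# Shelve two book cases through the gauge gates

### The job

Two blue book cases lean in the plywood cradles: stand them upright in the two free lanes of the grey rack, one in each lane, by sliding them in from the robot's side under the steel gates until each is fully home against the back stop. The gates look alike but one is narrower and only lets the thinner case through, so find by feel which lane takes which case. Leave the two volumes already standing on the rack, and the other things on the desk, where they are.

Things in the scene. Friction and masses are not known exactly. Their poses are not given: they have to be found in the camera images.
- case_thin: the thinner rigid book case, blue cloth, 40 mm thick (its x) x 120 mm (its y) x 150 mm high (its z), about 0.3 kg. Origin: centre of its underside. At the start it leans in a cradle, its z axis 25 degrees from vertical, top towards the robot; its upper 65 mm stand clear of the cradle and can be gripped across the thickness with the tool tilted to match.
- case_thick: the thicker rigid book case, looks the same but 48 mm thick (its x) x 120 mm (its y) x 150 mm high (its z), about 0.35 kg. Origin: centre of its underside. Leans in the other cradle in the same way. Which cradle holds which case changes.
- rack: grey rack board fixed on the desk, 10 mm thick; origin on the desk midway between the two home spots; x points away from the robot along the lanes, y left. It spans x -130 to +70 mm, y -175 to +175 mm. A back stop at its far edge, 35 mm high above the desk, has its near face at x = +61 mm. Two free lanes at y = +60 and -60 mm, no walls between them.
- home_left (a point): home spot of the left lane (rack y = +60 mm) on the board's upper surface, 10 mm above the desk: centre of a case's underside when its front is against the back stop (1 mm play), its 120 mm side along the lane (rack x), either way round.
- home_right (a point): home spot of the right lane (rack y = -60 mm), likewise.
- gate_left (a point): centre of the left lane's gate (rack x = +5, y = +60 mm), at board surface height: two upright 12 mm round steel posts astride it under a flat lintel, 16 mm wide in x, from 172 to 180 mm above the desk: a case must be slid in along rack +x, not lowered in. The gap between posts is 43.5 mm in one lane and 51.5 mm in the other, centred on the lane; which is which changes and is not told.
- gate_right (a point): centre of the right lane's gate (rack x = +5, y = -60 mm), likewise.
- volume_left: tan volume standing on the rack to the left of the left lane (rack y = +143 mm), 30 mm thick x 110 mm x 140 mm high, spine to the robot; loose, to be left standing. Origin: centre of its underside.
- volume_right: tan volume standing on the rack to the right of the right lane (rack y = -143 mm), same size; loose, to be left standing.
- cradle_1: plywood V cradle fixed on the desk that holds the thin case, 150 x 130 mm footprint. Origin on the desk below the inside corner of the V, which runs along its y at 22 mm height. Back plate 10 mm thick leaning towards the robot (-x) 25 degrees from vertical, 85 mm long up the slope; toe plate square to it, 55 mm long.
- cradle_2: the same cradle, holding the thick case.
- dust_brush: dusting brush lying on the desk between robot and rack, 170 mm long; bystander.
- paperweight: brass paperweight, 64 mm wide and 50 mm high; bystander.
- pencil_cup: white cup, 76 mm wide and 90 mm high; bystander.
- eraser_block: white eraser block, 70 x 35 x 22 mm; bystander.
Things that resemble listed ones, but are neither listed nor needed, are in the scene too. What is shaped like the case_thin but orange or red is not meant.

How it is judged (in metres and radians):
At the end, for the whole second after the job is handed in: One case in each lane, still and upright (0.06 rad), down on the board (4 mm), its 120 mm side along the lane (0.1 rad, either way round), its underside's centre within 12 mm of that lane's home spot; the thick case fits only the wide gate ((((horizontal distance between case_thick and home_left below 0.012 m and height (world z) of case_thick below 0.014 m and angle between case_thick's own z axis and vertical below 0.06 rad and angle between the y axis of case_thick and the x axis of rack, either way round below 0.1 rad) and (horizontal distance between case_thin and home_right below 0.012 m and height (world z) of case_thin below 0.014 m and angle between case_thin's own z axis and vertical below 0.06 rad and angle between the y axis of case_thin and the x axis of rack, either way round below 0.1 rad)) or ((horizontal distance between case_thick and home_right below 0.012 m and height (world z) of case_thick below 0.014 m and angle between case_thick's own z axis and vertical below 0.06 rad and angle between the y axis of case_thick and the x axis of rack, either way round below 0.1 rad) and (horizontal distance between case_thin and home_left below 0.012 m and height (world z) of case_thin below 0.014 m and angle between case_thin's own z axis and vertical below 0.06 rad and angle between the y axis of case_thin and the x axis of rack, either way round below 0.1 rad))) and linear speed of each of case_thin, case_thick below 0.02 m/s); the robot touches nothing.
It fails at once if a volume standing on the rack is tipped or moved more than 30 mm (distance of any of volume_left, volume_right from where it was at the start of the episode above 0.03 m or angle between any of volume_left, volume_right's own z axis and vertical above 0.3 rad).
It fails at once if another thing on the desk (brush, paperweight, cup, eraser) is moved more than 40 mm (distance of any of dust_brush, paperweight, pencil_cup, eraser_block from where it was at the start of the episode above 0.04 m).
It also fails if it takes over 72 s, if anything falls off the work surface, if the arm or the gripper's body presses on something with over 40 N, if the wrist force passes 120 N, or if a joint passes its speed limit or range.

### The arm

A 6-joint arm with a two-finger parallel gripper is mounted at the origin on the work surface. World frame = base frame: x ahead of the robot, y to its left, z up, the work surface at z = 0. Lengths are in m, angles in degrees, forces in N, time in s.
With the tool pointing down it reaches from about 0.4 to 0.825 m from the base axis. Payload 7 kg.
Tool frame: the origin (TCP) lies midway between the tips of the shut fingers; the grasp point (between the pads) lies 19 mm behind it; z points along the fingers, y is the line along which they close (so a half turn about z gives the same grasp; the last joint's range is limited). The gripper opens to 88 mm and grips with 3 to 60 N. Pads are 19 mm wide; open, the fingers measure 130 mm over their backs; the gripper's body (78 mm by 193 mm) begins 47 mm behind the grasp point.
Start: joints at [-59.353, 20.546, 0.682, 0, -70.136, -16.507], TCP at [0.165, -0.655, 0.195] pointing down, gripper open.
Joint ranges: [-176.03, 176.03], [-82.01, 121.73], [-58.28, 71.71], [-173.87, 95.51], [-174.79, -0.11], [-173.66, 173.66]. Speed limits (degrees/s): [136.94, 136.94, 172.46, 180, 180, 180].

### API

Orientations are given as [roll, pitch, yaw] about the fixed x, y, z axes, in that order (R = Rz(yaw) Ry(pitch) Rx(roll)).
In Python, from plant import get_state, optics, order gives the robot as it stands. The module is installed in compiled form; this text tells all that it offers.
- The arm moves only by the tool send_rows, never from a script. Its argument "moves" is a list of rows, each an object with "slide": the shift along the tool's x, y, z as a fraction of full scale, a list of three; "turn": the turn about the tool's z as a fraction of full scale; "gripper": the opening, from 0 (shut) to 1 (fully open). A call has exactly 5 rows; each row is the pose to reach, as a shift and turn from the pose commanded when the call began, along the tool's axes at that moment; what a row does not reach only later rows make up. Full scale, the value 1, is 150 mm for a shift and 90 degrees for a turn. A row lasts 1/12 s, in which the tool goes at most 41.7 mm and 7.16 degrees, less where a joint would pass 70% of its speed; a pose out of reach is approached as far as the arm can. A call with a number of a shift or a turn outside -1 to 1 is refused whole. A call with a gripper value outside its range is refused whole. The fingers move at their own pace and stop on an object; "newtons" is the grip in N (left out, the last holds). Time passes only in rows, so rows that repeat a pose let the fingers close, or fill a call up. It gives the time, the measured TCP pose, the force, the opening and the grip force at its end, in the units of the state.
- get_state(): the state, without advancing time (a new reading comes with each control period).
- optics.capture(name): name is "scene" or "top" or "wrist"; returns a dict with "img" (384x512x3 uint8, red, green, blue), "intrinsics" (3x3 intrinsics, pixels), "dist" ([k1, k2, p1, p2, k3] as OpenCV has them; the pictures are not rectified), "origin" and "attitude" of the camera in the world. Camera axes: x right, y down, z forward; pixel columns grow to the right and rows downward; lengths in m; the calibration is good to about 2 mm. A picture is of the moment at which its call begins. There is no depth.
- order.close_job(): hands the job in; it is judged then, once.
Trained networks look in the newest picture that a camera, given by its name, has taken for a name from the list of things; names that differ only in an ending like _2 or _b are one class to them, and where a whole thing is asked for, a point or a joint stands for the part that bears it (a point fixed in the world has none). Each returns a list of dicts, best first, with "p" (0 to 1); they miss things now and then, are a little off and sometimes report something else, mostly with a low value. They report only what shows in the picture. A call takes as long as a camera call. They do not tell look-alikes from the thing itself.
- optics.look_for(camera, name): "location" ([x, y, z] in m, in world coordinates, good to about 4 mm: the middle of the surface that is visible of it).
The state is a dict: "time_s": time; "joints": joint angles; "qd": joint speeds; "joint_torque": joint torques, N m; "tcp_pos": TCP position; "eef_rot": TCP orientation; "contact_force": force on the tool from outside, world axes, zero at the start; "moment": the same for the moment, N m; "gripper_width": finger opening in m; "gripper_force": force on a finger pad.
Only numpy, scipy, OpenCV 4.12 (cv2) and the standard library are available. Lean on these libraries where they do the work, as an engineer would, in place of code of your own. Each camera call takes 0.05 s, during which the arm holds its last target. There are 200 camera calls.

## Working session

There is one attempt and no reset: what is moved stays moved. The work goes in short steps, Python scripts to look and compute and a tool call to move; the robot and the scene stay as the last step left them, time stands still between calls to the robot, and variables do not carry over. Pictures are saved under pics/ and viewed, at most 10 in all, crops included, and the job is handed in when it is done.

Besides the shell and the picture viewer there is one more tool, called after "Emit:" as name(argument=value, ...) on one line, values as JSON. send_rows: Moves the arm, as the interface text tells. Shift numbers are shares of 150 mm and turn numbers shares of 90 degrees, none past 1 either way. Its arguments: {"type":"object","properties":{"moves":{"type":"array"},"newtons":{"type":"number"}},"required":["moves"]}

```bash
mkdir -p pics
python3 - <<'E'
from plant import get_state, optics
import cv2
s=get_state()
for k,v in s.items(): print(k,v)
for n in ("scene","top"):
    c=optics.capture(n); cv2.imwrite(f"pics/{n}0.png",cv2.cvtColor(c["img"],cv2.COLOR_RGB2BGR))
    print(n,c["origin"],c["attitude"],c["intrinsics"],c["dist"])
    for t in ("case_thin","case_thick","rack","gate_left","gate_right","cradle_1","cradle_2","volume_left","dust_brush","paperweight","pencil_cup","eraser_block"):
        print(t,[(round(d["p"],2),[round(float(x),3) for x in d["location"]]) for d in optics.look_for(n,t)][:5])
E
```

```text
time_s 0.0
joints [-5.93523313e+01  2.05900688e+01  6.35911871e-01 -2.19806271e-02
 -7.01350172e+01 -1.65058524e+01]
qd [-0.02096937 -0.0459451   0.01411495 -0.04106894  0.01657571  0.0879586 ]
joint_torque [-2.65424587e-04 -5.82715845e+01  2.93067706e+01  6.99767411e+00
  6.96237505e-03 -1.49798116e-04]
tcp_pos [ 0.16476602 -0.65404347  0.19424853]
eef_rot [ 1.79908629e+02 -5.52632308e-03 -1.65865665e+02]
contact_force [-0.01547806 -0.64754244 -0.86389717]
moment [-0.01820555 -0.01663539 -0.02600658]
gripper_force 0.0
gripper_width 0.0875434196482822
scene [1.25568755 0.11291404 0.87566936] [-136.7936285    -1.20182236   95.10947359] [[380.00220676   0.         253.36149306]
 [  0.         380.00220676 197.03962066]
 [  0.           0.           1.        ]] [0.02937045 0.         0.         0.         0.        ]
case_thin [(0.96, [0.193, 0.298, 0.04]), (0.9, [0.547, 0.353, 0.114]), (0.84, [0.326, 0.477, 0.04])]
case_thick [(0.91, [0.569, -0.323, 0.115])]
rack [(0.56, [0.612, 0.024, 0.011])]
gate_left [(0.81, [0.614, 0.024, 0.012])]
gate_right [(0.74, [0.611, 0.02, 0.009])]
cradle_
[... 745 characters left out ...]
      ]
case_thin [(0.69, [0.327, 0.465, 0.042]), (0.65, [0.167, 0.294, 0.034]), (0.58, [0.512, 0.353, 0.16]), (0.18, [0.595, 0.166, 0.146])]
case_thick [(0.86, [0.531, -0.324, 0.157])]
rack [(0.67, [0.557, 0.023, 0.009])]
gate_left [(0.6, [0.56, 0.022, 0.01]), (0.48, [0.497, 0.347, 0.009])]
gate_right [(0.61, [0.41, 0.015, 0.018]), (0.52, [0.599, 0.163, 0.146])]
cradle_1 [(0.86, [0.496, 0.351, 0.008]), (0.76, [0.515, -0.316, 0.009])]
cradle_2 [(0.86, [0.496, 0.351, 0.008]), (0.76, [0.515, -0.316, 0.009])]
volume_left [(0.77, [0.596, 0.165, 0.146])]
dust_brush [(0.57, [0.41, 0.016, 0.017])]
paperweight [(0.61, [0.735, 0.287, 0.022])]
pencil_cup [(0.91, [0.745, -0.294, 0.05])]
eraser_block []
```

View pics/scene0.png

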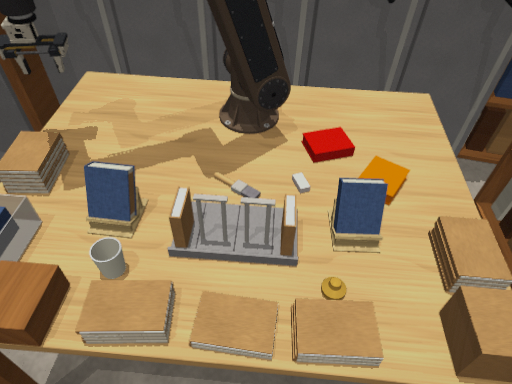

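View pics/top0.png

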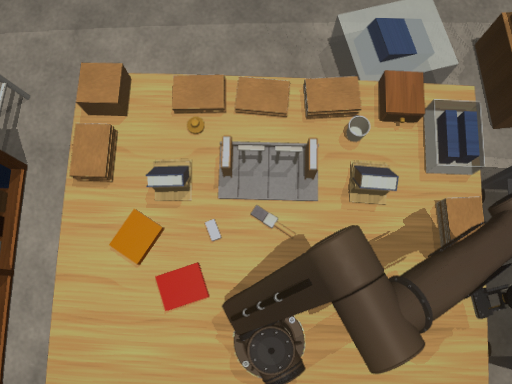

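```bash
cat > h.py <<'E'
import numpy as np, cv2
from scipy.spatial.transform import Rotation as R
from plant import get_state, optics
def rot(a): return R.from_euler('xyz',a,degrees=True).as_matrix()
def pose():
    s=get_state(); return np.array(s["tcp_pos"]),float(s["eef_rot"][2]),s
def go(p,yaw=None,frm=None):
    """print the shift (mm, fractions) and turn from the present pose to a world pose"""
    q,y,s=pose()
    M=rot([180,0,y]); d=M.T@(np.array(p)-q)
    t=0 if yaw is None else -((yaw-y+180)%360-180)
    print("slide",np.round(d/.15,3),"turn",round(t/90,3),"| at",np.round(q,4),"yaw",round(y,2),"t",round(s["time_s"],2))
def snap(cam,name=None):
    c=optics.capture(cam)
    if name: cv2.imwrite(f"pics/{name}.png",cv2.cvtColor(c["img"],cv2.COLOR_RGB2BGR))
    return c
def proj(c,P):
    M=rot(c["attitude"]); P=(np.atleast_2d(P)-c["origin"])@M
    return cv2.projectPoints(P,np.zeros(3),np.zeros(3),np.array(c["intrinsics"]),np.array(c["dist"]))[0][:,0]
def ray(c,uv):
    u=cv2.undistortPoints(np.array(uv,float).reshape(-1,1,2),np.array(c["intrinsics"]),np.array(c["dist"]))[:,0]
    return np.c_[u,np.ones(len(u))]@rot(c["attitude"]).T
def onz(c,uv,z):
    d=ray(c,uv); o=np.array(c["origin"]); z=np.broadcast_to(z,len(d)); return o+d*((z-o[2])/d[:,2])[:,None]
E
python3 - <<'E'
from h import *
c=snap("wrist","w0"); q,y,s=pose()
M=rot([180,0,y]); print("cam in tool",M.T@(c["origin"]-q)); print(M.T@rot(c["attitude"])); print(c["intrinsics"],c["dist"])
go([0.45,-0.45,0.40],-90)
for cam in("scene","top"):
    c=snap(cam); 
    im=cv2.cvtColor(c["img"],cv2.COLOR_RGB2BGR)
    a=im[170:280,60:460] if cam=="scene" else im[120:220,130:430]
    cv2.imwrite(f"pics/{cam}_c.png",cv2.resize(a,None,fx=2,fy=2,interpolation=cv2.INTER_CUBIC) if cam=="scene" else cv2.resize(a,None,fx=2.6,fy=2.6,interpolation=cv2.INTER_CUBIC))
E
```

```text
cam in tool [ 0.0791888   0.00042289 -0.19023714]
[[-1.82385965e-04 -9.57109444e-01 -2.89726559e-01]
 [ 9.99999841e-01 -1.97580955e-05 -5.64239869e-04]
 [ 5.34314862e-04 -2.89726616e-01  9.57109295e-01]]
[[299.10932535   0.         257.96034393]
 [  0.         299.10932535 190.64665333]
 [  0.           0.           1.        ]] [-0.07645568  0.          0.          0.          0.        ]
slide [-2.176  0.858 -1.366] turn -0.843 | at [ 0.1649 -0.6545  0.1952] yaw -165.86 t 1.35
```

Emit:
send_rows(moves=[{"slide": [0,0,-0.25],"turn": -0.07,"gripper": 1},{"slide": [0,0,-0.5],"turn": -0.15,"gripper": 1},{"slide": [0,0,-0.75],"turn": -0.22,"gripper": 1},{"slide": [0,0,-1],"turn": -0.3,"gripper": 1},{"slide": [0,0,-1],"turn": -0.37,"gripper": 1}])

```text
time_s: 1.87
tcp_pos: [0.1648, -0.6572, 0.3547]
eef_rot: [-179.4, -0.4, -132.2]
contact_force: [0.5, 0.6, 1.2]
gripper_width: 0.0877
gripper_force: 0.0
```

Emit:
send_rows(moves=[{"slide": [0,0,0],"turn": -0.07,"gripper": 1},{"slide": [0,0,0],"turn": -0.15,"gripper": 1},{"slide": [0,0,0],"turn": -0.22,"gripper": 1},{"slide": [0,0,0],"turn": -0.3,"gripper": 1},{"slide": [0,0,0],"turn": -0.37,"gripper": 1}])

```text
time_s: 2.28
tcp_pos: [0.1649, -0.6545, 0.3452]
eef_rot: [-180.0, -0.0, -98.9]
contact_force: [0.6, 0.5, -0.2]
gripper_width: 0.0877
gripper_force: 0.0
```

View pics/scene_c.png

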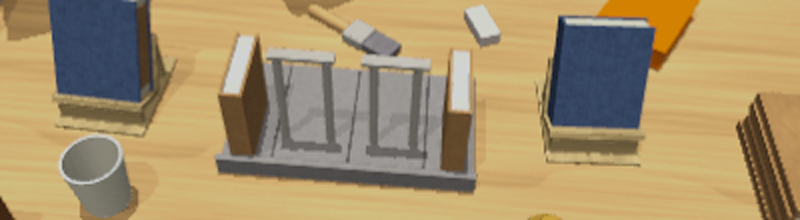

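View pics/top_c.png

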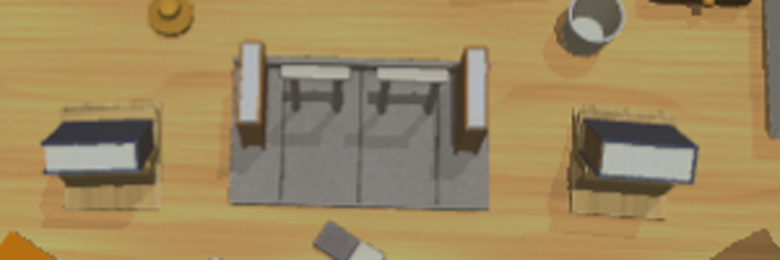

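Run:
```python
from h import *
go([0.50,-0.42,0.40],-90)
```

```text
slide [-1.89  -1.965 -0.365] turn -0.099 | at [ 0.1649 -0.6545  0.3452] yaw -98.9 t 2.28
```

Emit:
send_rows(moves=[{"slide": [-0.2,-0.2,-0.1],"turn": 0,"gripper": 1},{"slide": [-0.4,-0.4,-0.2],"turn": 0,"gripper": 1},{"slide": [-0.6,-0.6,-0.3],"turn": 0,"gripper": 1},{"slide": [-0.8,-0.8,-0.36],"turn": 0,"gripper": 1},{"slide": [-0.95,-0.98,-0.36],"turn": 0,"gripper": 1}])

```text
time_s: 2.7
tcp_pos: [0.3298, -0.5393, 0.4016]
eef_rot: [-179.8, -0.1, -99.3]
contact_force: [0.3, -2.4, -0.4]
gripper_width: 0.0873
gripper_force: 0.0
```

Emit:
send_rows(moves=[{"slide": [-0.2,-0.2,0],"turn": 0,"gripper": 1},{"slide": [-0.4,-0.4,0],"turn": 0,"gripper": 1},{"slide": [-0.6,-0.6,0],"turn": 0,"gripper": 1},{"slide": [-0.8,-0.8,0],"turn": -0.05,"gripper": 1},{"slide": [-0.95,-0.98,0],"turn": -0.1,"gripper": 1}])

```text
time_s: 3.12
tcp_pos: [0.4983, -0.4211, 0.3995]
eef_rot: [-179.9, -0.0, -90.0]
contact_force: [-0.2, -1.9, 1.0]
gripper_width: 0.0875
gripper_force: 0.0
```

Emit:
send_rows(moves=[{"slide": [0,0,0],"turn": 0,"gripper": 1},{"slide": [0,0,0],"turn": 0,"gripper": 1},{"slide": [0,0,0],"turn": 0,"gripper": 1},{"slide": [0,0,0],"turn": 0,"gripper": 1},{"slide": [0,0,0],"turn": 0,"gripper": 1}])

```text
time_s: 3.53
tcp_pos: [0.4958, -0.4239, 0.3993]
eef_rot: [-180.0, -0.0, -90.4]
contact_force: [-0.9, -0.4, -0.4]
gripper_width: 0.0877
gripper_force: 0.0
```

Run:
```python
from h import *
c=snap("wrist","wR"); go([0.50,-0.30,0.40],-90)
print(optics.look_for("wrist","case_thick"),optics.look_for("wrist","cradle_2"))
```

```text
slide [-0.827 -0.023 -0.005] turn -0.004 | at [ 0.4958 -0.424   0.3993] yaw -90.37 t 3.58
[{'location': [0.5425, -0.347, 0.1578], 'p': 0.61}] [{'location': [0.5454, -0.3676, 0.0088], 'p': 0.89}, {'location': [0.3787, -0.0487, 0.0184], 'p': 0.74}]
```

View pics/wR.png

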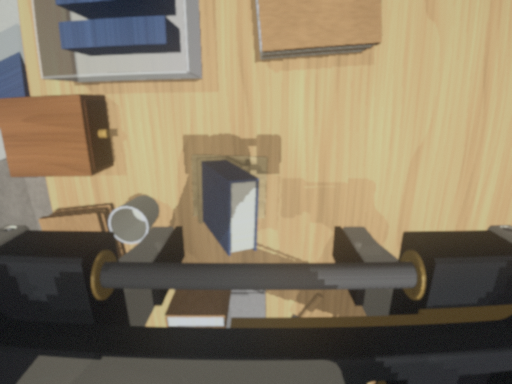

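Emit:
send_rows(moves=[{"slide": [-0.2,-0.1,0.2],"turn": 0,"gripper": 1},{"slide": [-0.4,-0.2,0.4],"turn": 0,"gripper": 1},{"slide": [-0.69,-0.23,0.66],"turn": 0,"gripper": 1},{"slide": [-0.69,-0.23,0.66],"turn": 0,"gripper": 1},{"slide": [-0.69,-0.23,0.66],"turn": 0,"gripper": 1}])

```text
time_s: 4.1
tcp_pos: [0.5304, -0.3164, 0.2961]
eef_rot: [179.7, 0.2, -90.2]
contact_force: [-1.1, 0.0, 0.3]
gripper_width: 0.0878
gripper_force: 0.0
```

Emit:
send_rows(moves=[{"slide": [0,0,0],"turn": 0,"gripper": 1},{"slide": [0,0,0],"turn": 0,"gripper": 1},{"slide": [0,0,0],"turn": 0,"gripper": 1},{"slide": [0,0,0],"turn": 0,"gripper": 1},{"slide": [0,0,0],"turn": 0,"gripper": 1}])

```text
time_s: 4.52
tcp_pos: [0.5318, -0.3207, 0.3005]
eef_rot: [-179.9, -0.0, -90.3]
contact_force: [1.0, 0.2, 0.1]
gripper_width: 0.0876
gripper_force: 0.0
```

```bash
cat >> h.py <<'E'
import pickle
def corners(c,box,white):
    """corners of the largest blob of mask white(img) inside box (x0,y0,x1,y1)"""
    x0,y0,x1,y1=box; m=white(c["img"].astype(int)).astype(np.uint8); k=np.zeros_like(m); k[y0:y1,x0:x1]=m[y0:y1,x0:x1]
    cs=max(cv2.findContours(k,cv2.RETR_EXTERNAL,cv2.CHAIN_APPROX_NONE)[0],key=cv2.contourArea)
    h=cv2.convexHull(cs)
    for e in np.arange(1,12,.5):
        a=cv2.approxPolyDP(h,e,True)
        if len(a)<=4: break
    return a[:,0].astype(float),cv2.contourArea(cs)
def white(i): return (i.min(2)>130)&(i.max(2)-i.min(2)<45)
E
python3 - <<'E'
from h import *
W=snap("wrist","wR2"); pickle.dump(W,open("wR2.pkl","wb"))
for cam in("scene","top"): pickle.dump(snap(cam),open(f"{cam}.pkl","wb"))
print(pose()[:2]); print(corners(W,(150,30,400,220),white))
E
```

```text
(array([ 0.53170879, -0.32020568,  0.30006448]), -90.29996615512827)
(array([[285., 111.],
       [277., 209.],
       [253., 212.],
       [254., 112.]]), 2936.0)
```

View pics/wR2.png

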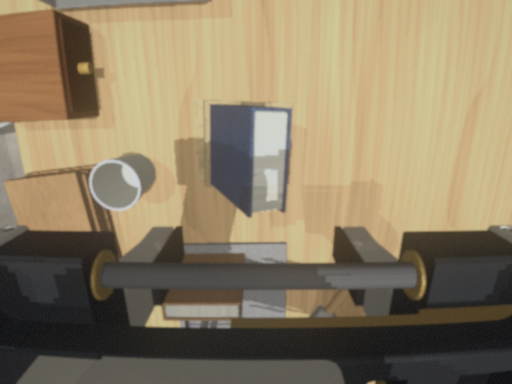

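```bash
cat > fit.py <<'E'
from h import *
from scipy.optimize import minimize
def blue(i): return (i[...,2]>i[...,0]+8)
def case_pts(x,y,yaw,t):
    b=np.radians(25); ex=np.array([np.cos(b),0,np.sin(b)]); ez=np.array([-np.sin(b),0,np.cos(b)])
    P=[a*ex+np.array([0,w,0])+h*ez for a in(0,t) for w in(-.06,.06) for h in(0,.15)]
    P=np.array(P)@rot([0,0,yaw]).T+[x,y,.022]; return P
S=4
def hullmask(uv,shape):
    m=np.zeros((shape[0]*S,shape[1]*S),np.uint8)
    cv2.fillConvexPoly(m,cv2.convexHull(np.round((uv+.5)*S-.5).astype(np.int32)),1); return m
def obs(c,box):
    x0,y0,x1,y1=box; i=c["img"].astype(int); m=np.zeros(i.shape[:2],np.uint8); m[y0:y1,x0:x1]=(blue(i)|white(i))[y0:y1,x0:x1]
    n,l,st,_=cv2.connectedComponentsWithStats(m); k=1+np.argmax(st[1:,4]); m=(l==k).astype(np.uint8)
    h=cv2.convexHull(max(cv2.findContours(cv2.resize(m,None,fx=S,fy=S,interpolation=cv2.INTER_NEAREST),cv2.RETR_EXTERNAL,cv2.CHAIN_APPROX_NONE)[0],key=cv2.contourArea))
    o=np.zeros((m.shape[0]*S,m.shape[1]*S),np.uint8); cv2.fillConvexPoly(o,h,1)
    return o
def fit(views,x0):
    def cost(p):
        P=case_pts(p[0],p[1],p[2]*100,p[3]); e=0
        for c,o in views: e+=np.sum(hullmask(proj(c,P),c["img"].shape)!=o)/o.sum()
        return e/len(views)
    best=min((minimize(cost,[x0[0]+dx,x0[1],yw,x0[3]],method="Nelder-Mead",options=dict(initial_simplex=np.array([x0[0]+dx,x0[1],yw,x0[3]])+np.vstack([np.zeros(4),np.diag([.01,.01,.05,.005])]),xatol=1e-5,fatol=1e-5)) for dx in(0,.01) for yw in(-.03,.03)),key=lambda r:r.fun)
    return np.round(best.x*[1,1,100,1],4),round(best.fun,4)
E
python3 - <<'E'
from fit import *
L=lambda f:pickle.load(open(f+".pkl","rb"))
W,T,C=L("wR2"),L("top"),L("scene")
p=proj(T,case_pts(.59,-.32,0,.048)); q=proj(T,case_pts(.58,.35,0,.04)); r=proj(C,case_pts(.59,-.32,0,.048)); s=proj(C,case_pts(.58,.35,0,.04))
bx=lambda p:(*np.int32(p.min(0)-12),*np.int32(p.max(0)+12))
print(bx(p),bx(q),bx(r),bx(s))
w=(W,obs(W,(180,80,330,228)))
v=lambda c,p:(c,obs(c,bx(p)))
print("R wrist",fit([w],[.59,-.32,0,.046]))
print("R top",fit([v(T,p)],[.59,-.32,0,.046]))
print("R scene",fit([v(C,r)],[.59,-.32,0,.046]))
print("R all",fit([w,v(C,r),v(T,p)],[.59,-.32,0,.046]))
print("L top",fit([v(T,q)],[.58,.35,0,.044]))
print("L scene",fit([v(C,s)],[.58,.35,0,.044]))
print("L both",fit([v(C,s),v(T,q)],[.58,.35,0,.044]))
E
```

```text
(np.int32(335), np.int32(144), np.int32(405), np.int32(192)) (np.int32(135), np.int32(143), np.int32(203), np.int32(187)) (np.int32(71), np.int32(157), np.int32(150), np.int32(241)) (np.int32(318), np.int32(173), np.int32(399), np.int32(258))
R wrist (array([ 0.5618, -0.3357, -4.1423,  0.0412]), np.float64(0.082))
R top (array([  0.8045,  -0.2495, -40.2746,  -0.    ]), np.float64(2.0113))
R scene (array([ 0.5674, -0.3499, -8.4709,  0.0237]), np.float64(0.0751))
R all (array([  0.5622,  -0.347 , -27.5044,   0.    ]), np.float64(1.0874))
L top (array([0.5428, 0.3681, 3.5598, 0.0141]), np.float64(0.1401))
L scene (array([0.5433, 0.3585, 3.877 , 0.0376]), np.float64(0.0158))
L both (array([0.5431, 0.3653, 3.5742, 0.0143]), np.float64(0.1336))
```

```bash
cat > fit2.py <<'E'
from fit import *
from scipy.optimize import least_squares
# order: 0 nearbot-,1 neartop-,2 nearbot+,3 neartop+,4 farbot-,5 fartop-,6 farbot+,7 fartop+
def fitp(views,x0,t=None,pr=True):
    def f(p):
        P=case_pts(p[0],p[1],p[2]*100,t or p[3]); return np.concatenate([(proj(c,P[i])-uv).ravel() for c,i,uv in views])
    r=least_squares(f,x0,loss="soft_l1"); print("t",t,np.round(r.x*[1,1,100,1],4),"cost",round(r.cost,2),np.round(r.fun,1) if 0 else "",np.round(np.array(f(r.x)).reshape(-1,2),1).tolist()); return r.x
E
python3 - <<'E'
from fit2 import *
L=lambda f:pickle.load(open(f+".pkl","rb"))
W=L("wR2")
v=[(W,[1,3,7,5,4,6],np.array([[291,108],[286,211],[250,214],[253,106],[210,105],[211,186]],float))]
for t in(None,.04,.048): fitp(v,[.57,-.32,0,.044],t)
# blue mask silhouettes
i=W["img"].astype(int); m=(blue(i)|white(i))
for r in range(98,222,8): 
    row=np.where(m[r,180:330])[0]; print(r,180+row.min() if len(row) else None,180+row.max() if len(row) else None, i[r,[200,212,240,252,270,288,292]].tolist() if r in(130,) else "")
E
```

```text
t None [ 0.56   -0.334  -1.594   0.0462] cost 5.51  [[0.1, -0.8], [-0.2, 0.5], [0.2, 2.9], [-1.0, 0.6], [0.2, -1.0], [0.8, -2.5]]
t 0.04 [ 0.5646 -0.334  -1.4827  0.044 ] cost 12.82  [[-4.2, -0.9], [-3.9, 0.4], [1.3, 2.1], [-0.1, 0.6], [1.1, -0.8], [1.8, -2.8]]
t 0.048 [ 0.559  -0.3339 -1.5389  0.044 ] cost 6.6  [[1.0, -0.8], [0.7, 0.5], [-0.3, 3.2], [-1.7, 0.6], [-0.3, -0.9], [0.4, -2.3]]
98 None None 
106 None None 
114 219 291 
122 212 289 
130 212 289 [[206, 189, 147], [86, 87, 96], [83, 87, 99], [100, 108, 128], [208, 211, 204], [105, 110, 125], [194, 168, 129]]
138 212 289 
146 222 289 
154 217 284 
162 216 283 
170 217 283 
178 213 282 
186 222 282 
194 226 280 
202 235 280 
210 249 271 
218 None None
```

Run:
```python
from fit2 import *
L=lambda f:pickle.load(open(f+".pkl","rb"))
W,T,C=L("wR2"),L("top"),L("scene")
tc=lambda a:(np.array(a,float)+.5)/2.6-.5+[130,120]; sc=lambda a:(np.array(a,float)+.5)/2-.5+[60,170]
# top: image right = -y, image up = +x
RT=(T,[5,7,1,3,4,6],tc([[693,150],[603,147],[693,182],[602,178],[665,123],[580,120]]))
LT=(T,[5,7,1,3,4,6],tc([[137,141],[47,144],[137,171],[45,174],[150,120],[68,122]]))
RS=(C,[6,4,5,7],np.array([[128.5,220.5],[87.5,217.5],[86,165],[134,167]],float))
LS=(C,[5,7,6,4],sc([[560,20],[653,30],[640,130],[549,125]]))
WR=(W,[1,3,7,5,4,6],np.array([[291,108],[286,211],[250,214],[253,106],[210,105],[211,186]],float))
for n,v,x in(("RT",[RT],[.57,-.32,0,.044]),("RS",[RS],[.57,-.32,0,.044]),("Rall",[RT,RS,WR],[.57,-.32,0,.044]),("LT",[LT],[.57,.35,0,.044]),("LS",[LS],[.57,.35,0,.044]),("Lall",[LT,LS],[.57,.35,0,.044])):
    print(n); fitp(v,x); fitp(v,x,.04 if n[0]=="L" else .048)
# rack board near edge corners from top, on z=.010
print(onz(T,tc([[230,203],[488,208]]),.010))
q,y,s=pose(); print(q,y)
```

```text
RT
t None [ 0.5596 -0.3324  0.5759  0.0423] cost 4.19  [[1.6, -0.9], [-0.9, -0.8], [0.5, -0.3], [-1.5, 0.2], [0.9, 1.0], [-0.5, 1.2]]
t 0.048 [ 0.5566 -0.3321  0.8172  0.044 ] cost 5.36  [[1.7, -1.8], [-0.8, -1.5], [0.5, 0.5], [-1.5, 1.2], [0.9, 0.1], [-0.5, 0.4]]
RS
t None [ 0.5252 -0.3143 -1.4963  0.1052] cost 10.69  [[4.3, 0.5], [2.4, -0.9], [-1.5, -0.8], [-4.1, 1.6]]
t 0.048 [ 0.5559 -0.3319 -3.1968  0.044 ] cost 11.19  [[2.1, 0.2], [2.0, -2.0], [-1.0, -0.2], [-5.7, 2.9]]
Rall
t None [ 0.5599 -0.3337 -1.3691  0.0457] cost 24.33  [[1.9, -1.4], [-0.7, -2.5], [0.2, 0.2], [-1.7, -0.5], [1.8, 0.5], [0.4, -0.4], [2.0, 0.4], [1.4, -0.8], [-2.4, 0.9], [-6.5, 3.1], [0.0, -0.8], [0.1, 0.5], [0.9, 3.0], [-0.7, 0.8], [0.5, -0.7], [1.3, -2.2]]
t 0.048 [ 0.5586 -0.3336 -1.3555  0.044 ] cost 26.06  [[2.0, -1.7], [-0.6, -2.8], [0.2, 0.6], [-1.8, -0.1], [1.8, 0.2], [0.4, -0.7], [1.9, 0.4], [1.2, -0.8], [-2.6, 0.9], [-6.6, 3.1], [1.2, -0.7], [1.2, 0.6], [0.2, 3.4], [-1.6, 0.8], [-0.2, -0.6], [0.7, -2.0]]
LT
t None [0.5438 0.3561 3.5611 0.0375] cost 3.44  [[0.6, 0.1], [-2.1, -0.0], [1.2, 0.1], [-0.
[... 165 characters left out ...]

t None [0.5293 0.351  2.3134 0.0639] cost 3.34  [[0.8, 1.3], [0.8, -1.5], [-2.0, -0.1], [-0.5, 0.1]]
t 0.04 [0.5424 0.3549 2.0197 0.044 ] cost 3.49  [[1.0, 1.8], [0.4, -0.8], [-2.3, -0.1], [-0.3, -0.1]]
Lall
t None [0.5438 0.3555 2.9567 0.0376] cost 7.25  [[0.7, 0.3], [-2.0, -0.2], [1.2, 0.3], [-0.5, -0.3], [1.7, 0.1], [-0.9, -0.1], [1.0, 2.1], [0.2, -1.0], [-2.1, -0.4], [0.1, 0.2]]
t 0.04 [0.5422 0.3551 2.884  0.044 ] cost 7.56  [[0.7, 0.1], [-2.0, -0.5], [1.3, 0.8], [-0.4, 0.1], [1.7, -0.2], [-0.9, -0.4], [1.0, 2.0], [0.3, -1.1], [-2.1, -0.4], [0.0, 0.2]]
[[ 0.47683908  0.19200246  0.01      ]
 [ 0.48267783 -0.15474088  0.01      ]]
[ 0.53170879 -0.32020568  0.30006448] -90.29996615512827
```

Emit:
send_rows(moves=[{"slide": [0.31,0.05,0],"turn": 0.012,"gripper": 1},{"slide": [0.31,0.05,0.2],"turn": 0.012,"gripper": 1},{"slide": [0.31,0.05,0.45],"turn": 0.012,"gripper": 1},{"slide": [0.31,0.05,0.7],"turn": 0.012,"gripper": 1},{"slide": [0.31,0.05,0.7],"turn": 0.012,"gripper": 1}])

```text
time_s: 5.08
tcp_pos: [0.5199, -0.3642, 0.1868]
eef_rot: [179.4, 0.3, -91.4]
contact_force: [-1.4, 0.5, -2.4]
gripper_width: 0.0878
gripper_force: 0.0
```

Run:
```python
from h import *
u=np.array([np.cos(np.radians(-1.4)),np.sin(np.radians(-1.4)),0]);v=np.array([-u[1],u[0],0]);V=np.array([.5585,-.333,0])
go(V-.034*u-.035*v+[0,0,.147],-91.4)
W=snap("wrist","wR3"); pickle.dump(W,open("wR3.pkl","wb"))
im=cv2.cvtColor(W["img"],cv2.COLOR_RGB2BGR)
for p in proj(W,case_pts(.5585,-.333,-1.4,.048)): cv2.circle(im,tuple(int(round(x)) for x in p),3,(0,0,255),1)
cv2.imwrite("pics/wR3.png",im)
```

```text
slide [ 0.019 -0.026  0.265] turn -0.001 | at [ 0.5199 -0.3642  0.1868] yaw -91.45 t 5.08Traceback (most recent call last):
  File "<stdin>", line 6, in <module>
NameError: name 'case_pts' is not defined
```

View pics/wR3.png

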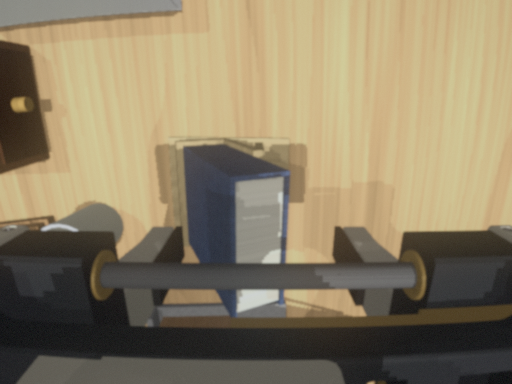

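Run:
```python
from fit2 import *
W=pickle.load(open("wR3.pkl","rb"))
v=[(W,[1,3,5,7,4],np.array([[290,171],[284,303],[233,182],[236,316],[184,147]],float))]
x=fitp(v,[.56,-.333,0,.044]); fitp(v,[.56,-.333,0,.044],.048)
```

```text
t None [ 0.5596 -0.3329 -1.7493  0.0457] cost 7.45  [[-0.4, -0.1], [0.3, 1.1], [-0.3, -4.7], [-0.0, 3.5], [0.9, -0.3]]
t 0.048 [ 0.5582 -0.3328 -1.6762  0.044 ] cost 10.43  [[1.3, -0.1], [2.0, 1.1], [-1.6, -4.3], [-0.9, 4.4], [-0.0, -0.0]]
```

Emit:
send_rows(moves=[{"slide": [0.02,-0.026,0.13],"turn": 0,"gripper": 1},{"slide": [0.02,-0.026,0.265],"turn": 0,"gripper": 1},{"slide": [0.02,-0.026,0.265],"turn": 0,"gripper": 1},{"slide": [0.02,-0.026,0.265],"turn": 0,"gripper": 1},{"slide": [0.02,-0.026,0.265],"turn": 0,"gripper": 1}])

```text
time_s: 5.55
tcp_pos: [0.5292, -0.37, 0.158]
eef_rot: [-179.8, -0.1, -91.3]
contact_force: [-0.1, 0.3, 0.6]
gripper_width: 0.0877
gripper_force: 0.0
```

Emit:
send_rows(moves=[{"slide": [0,-0.07,0],"turn": 0,"gripper": 1},{"slide": [0,-0.13,0],"turn": 0,"gripper": 1},{"slide": [0,-0.19,-0.01],"turn": 0,"gripper": 1},{"slide": [0,-0.26,-0.02],"turn": 0,"gripper": 1},{"slide": [0,-0.33,-0.03],"turn": 0,"gripper": 0.9}], newtons=20)

```text
time_s: 5.97
tcp_pos: [0.5788, -0.3705, 0.1601]
eef_rot: [-180.0, -0.0, -91.3]
contact_force: [0.7, -0.4, 0.3]
gripper_width: 0.0848
gripper_force: 0.0
```

Run:
```python
from h import *
q,y,s=pose(); print(q,y,s["contact_force"],s["moment"],s["gripper_width"],s["gripper_force"])
```

```text
[ 0.57878885 -0.37051368  0.16013116] -91.32692553220618 [ 0.67763323 -0.4221034   0.33700847] [ 0.01279161  0.08800538 -0.02070031] 0.08478627240560281 0.0
```

Run:
```python
from fit2 import *
W=snap("wrist","wR4"); pickle.dump(W,open("wR4.pkl","wb"))
im=cv2.cvtColor(W["img"],cv2.COLOR_RGB2BGR)
# predicted: red = still leaning, green = upright on ladder
A=case_pts(.5585,-.333,-1.5,.048)
u=np.array([[x,y,z] for x in(-.0086,.0394) for y in(-.06,.06) for z in(.04,.19)])@rot([0,0,-1.5]).T+[.5585,-.333,0]
for P,col in((A,(0,0,255)),(u,(0,255,0))):
    for p in proj(W,P): cv2.circle(im,tuple(int(round(x)) for x in p),3,col,1)
cv2.imwrite("pics/wR4.png",im)
```

```text
(no output)
```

View pics/wR4.png

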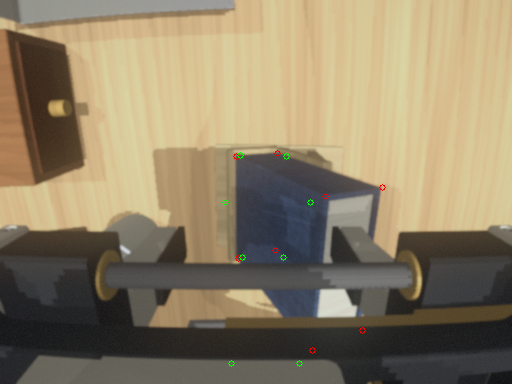

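Run:
```python
from fit2 import *
L=lambda f:pickle.load(open(f+".pkl","rb"))
W=[L("wR2"),L("wR3"),L("wR4")]
def tri(obs):
    A=np.zeros((3,3));b=np.zeros(3)
    for c,uv in obs:
        d=ray(c,[uv])[0]; d/=np.linalg.norm(d); M=np.eye(3)-np.outer(d,d); A+=M; b+=M@c["origin"]
    p=np.linalg.solve(A,b); return np.round(p,4),[np.round(proj(c,p)[0]-uv,1).tolist() for c,uv in obs]
print("neartop-",tri(list(zip(W,[(291,108),(290,171),(382,187)]))))
print("fartop-",tri(list(zip(W,[(253,106),(232,182),(325,197)]))))
print("farbot-",tri(list(zip(W,[(210,105),(184,147),(236,155)]))))
print("neartop+",tri(list(zip(W[:2],[(286,211),(284,303)]))))
for c in W: 
    print(np.round(c["origin"],4))
q,y,s=pose(); M=rot([180,0,y])
for sg in(-1,1): print(proj(W[2],q+M@[0,sg*.0425,0]))
```

```text
neartop- (array([ 0.4948, -0.3917,  0.1606]), [[0.5, -0.2], [-0.5, -0.2], [-0.4, 0.6]])
fartop- (array([ 0.5365, -0.3925,  0.1825]), [[-0.8, 1.6], [-0.9, -3.2], [2.3, 1.1]])
farbot- (array([ 0.6009, -0.3937,  0.038 ]), [[0.1, -0.0], [-0.0, -0.4], [-0.2, 0.4]])
neartop+ (array([ 0.4984, -0.2736,  0.1598]), [[-0.1, -0.0], [0.1, 0.0]])
[ 0.5306 -0.399   0.4908]
[ 0.5194 -0.4438  0.3766]
[ 0.5764 -0.4489  0.3504]
[[192.67570389 219.49016863]]
[[316.25075264 219.39073469]]
```

Emit:
send_rows(moves=[{"slide": [0,0,-0.15],"turn": 0,"gripper": 1},{"slide": [0,0.1,-0.25],"turn": 0,"gripper": 0.77},{"slide": [0,0.35,-0.25],"turn": 0,"gripper": 0.77},{"slide": [0,0.35,-0.25],"turn": 0,"gripper": 0.77},{"slide": [0,0.35,-0.25],"turn": 0,"gripper": 0.77}])

```text
time_s: 6.43
tcp_pos: [0.5242, -0.3693, 0.1981]
eef_rot: [-180.0, -0.0, -91.4]
contact_force: [0.3, -0.3, 0.3]
gripper_width: 0.0694
gripper_force: 0.0
```

Run:
```python
from h import *
W=snap("wrist","wR5"); q,y,s=pose(); print(q,y,s["gripper_width"],s["contact_force"])
V=cv2.imread("pics/wR2.png"); G=cv2.imread("pics/wR5.png")
for n,im in(("open",V),("0.77",G)):
    g=im.max(2)<70
    for r in(205,210,215,220,224,228,232,236,240,250,260): 
        a=np.where(g[r,300:400])[0]; b=np.where(g[r,110:215])[0]
        print(n,r,(300+a.min(),300+a.max()) if len(a) else None,(110+b.min(),110+b.max()) if len(b) else None)
cv2.imwrite("pics/cmp.png",np.vstack([V[190:330,90:430],G[190:330,90:430]]))
```

```text
[ 0.52503084 -0.36936497  0.19772838] -91.35441577864344 0.06834721978725497 [-0.63960581  0.09829791 -0.01491519]
open 205 None None
open 210 None None
open 215 None None
open 220 None None
open 224 None None
open 228 None (np.int64(178), np.int64(179))
open 232 None (np.int64(174), np.int64(180))
open 236 None (np.int64(110), np.int64(181))
open 240 None (np.int64(110), np.int64(181))
open 250 (np.int64(335), np.int64(354)) (np.int64(110), np.int64(183))
open 260 (np.int64(336), np.int64(362)) (np.int64(116), np.int64(182))
0.77 205 None None
0.77 210 None None
0.77 215 None None
0.77 220 None None
0.77 224 None None
0.77 228 None (np.int64(192), np.int64(198))
0.77 232 None (np.int64(189), np.int64(199))
0.77 236 (np.int64(399), np.int64(399)) (np.int64(110), np.int64(198))
0.77 240 (np.int64(323), np.int64(399)) (np.int64(110), np.int64(199))
0.77 250 (np.int64(319), np.int64(399)) (np.int64(110), np.int64(199))
0.77 260 (np.int64(321), np.int64(399)) (np.int64(110), np.int64(196))
```

View pics/cmp.png

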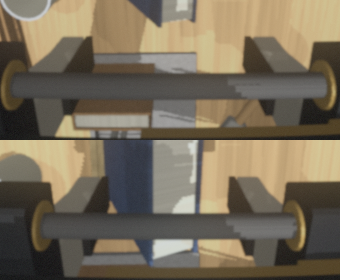

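Emit:
send_rows(moves=[{"slide": [0,0,0],"turn": 0,"gripper": 1},{"slide": [0,0,0],"turn": 0,"gripper": 1},{"slide": [0,0,0],"turn": 0,"gripper": 1},{"slide": [0,0,0],"turn": 0,"gripper": 1},{"slide": [0,0,0],"turn": 0,"gripper": 1}])

```text
time_s: 6.9
tcp_pos: [0.5251, -0.3692, 0.1967]
eef_rot: [180.0, 0.0, -91.3]
contact_force: [-0.5, 1.0, 0.8]
gripper_width: 0.0869
gripper_force: 0.0
```

Run:
```python
from h import *
u=rot([0,0,-1.5])[:,0];v=rot([0,0,-1.5])[:,1];V=np.array([.558,-.333,0])
go(V-.029*u-.035*v+[0,0,.122],-91.5)
```

```text
slide [-0.013 -0.019  0.498] turn 0.002 | at [ 0.5251 -0.3692  0.1967] yaw -91.33 t 6.9
```

Emit:
send_rows(moves=[{"slide": [0,-0.02,0.12],"turn": 0,"gripper": 1},{"slide": [0,-0.02,0.24],"turn": 0,"gripper": 1},{"slide": [0,-0.02,0.3],"turn": 0,"gripper": 1},{"slide": [0,-0.02,0.36],"turn": 0,"gripper": 1},{"slide": [0,-0.02,0.36],"turn": 0,"gripper": 1}])

```text
time_s: 7.32
tcp_pos: [0.527, -0.3689, 0.1412]
eef_rot: [179.8, 0.1, -91.3]
contact_force: [-0.7, 0.1, -0.8]
gripper_width: 0.0876
gripper_force: 0.0
```

Emit:
send_rows(moves=[{"slide": [0,0,0.04],"turn": 0,"gripper": 1},{"slide": [0,0,0.08],"turn": 0,"gripper": 1},{"slide": [0,0,0.11],"turn": 0,"gripper": 1},{"slide": [0,0,0.14],"turn": 0,"gripper": 1},{"slide": [0,0,0.14],"turn": 0,"gripper": 1}])

```text
time_s: 7.73
tcp_pos: [0.5274, -0.3691, 0.1212]
eef_rot: [179.9, 0.0, -91.3]
contact_force: [-0.7, 0.0, -0.6]
gripper_width: 0.0877
gripper_force: 0.0
```

Emit:
send_rows(moves=[{"slide": [0,-0.05,0],"turn": 0,"gripper": 1},{"slide": [0,-0.1,0],"turn": 0,"gripper": 1},{"slide": [0,-0.14,0],"turn": 0,"gripper": 1},{"slide": [0,-0.14,0],"turn": 0,"gripper": 1},{"slide": [0,-0.14,0],"turn": 0,"gripper": 1}])

```text
time_s: 8.15
tcp_pos: [0.5494, -0.3697, 0.1219]
eef_rot: [-180.0, 0.0, -91.3]
contact_force: [-1.5, 0.3, -1.5]
gripper_width: 0.0876
gripper_force: 0.4
```

Run:
```python
from fit2 import *
W=snap("wrist","wR6"); print(corners(W,(150,100,420,228),white))
A=case_pts(.558,-.333,-1.5,.048); print("leaning pred 1,5,4:",np.round(proj(W,A[[1,5,4]]),0).tolist())
for th in(20,15,10,5,0):
    b=np.radians(th); t=.048; al=np.radians(25-th); n=np.array([-np.sin(np.radians(25))*t*np.sin(al),-.06,.022+np.cos(np.radians(25))*t*np.sin(al)])
    ex=np.array([np.cos(b),0,np.sin(b)]);ez=np.array([-np.sin(b),0,np.cos(b)])
    P=np.array([n+.15*ez,n+t*ex+.15*ez,n+t*ex])@rot([0,0,-1.5]).T+[.558,-.333,0]
    print(th,np.round(P[0],3),np.round(proj(W,P)).tolist())
im=W["img"].astype(int); m=blue(im)
for r in(140,160,180,200): a=np.where(m[r,120:420])[0]; print(r,(120+a.min(),120+a.max()) if len(a) else None)
```

```text
(array([[331., 221.],
       [330., 227.],
       [293., 227.]]), 117.5)
leaning pred 1,5,4: [[358.0, 206.0], [282.0, 220.0], [202.0, 163.0]]
20 [ 0.503 -0.392  0.167] [[344.0, 212.0], [258.0, 224.0], [202.0, 163.0]]
15 [ 0.514 -0.392  0.174] [[327.0, 217.0], [231.0, 227.0], [202.0, 163.0]]
10 [ 0.525 -0.392  0.181] [[307.0, 222.0], [204.0, 229.0], [203.0, 163.0]]
5 [ 0.536 -0.392  0.186] [[284.0, 227.0], [177.0, 230.0], [205.0, 163.0]]
0 [ 0.548 -0.393  0.19 ] [[259.0, 231.0], [152.0, 230.0], [206.0, 163.0]]
140 None
160 None
180 (np.int64(214), np.int64(253))
200 (np.int64(203), np.int64(295))
```

Emit:
send_rows(moves=[{"slide": [0,-0.05,-0.02],"turn": 0,"gripper": 1},{"slide": [0,-0.1,-0.05],"turn": 0,"gripper": 1},{"slide": [0,-0.16,-0.09],"turn": 0,"gripper": 1},{"slide": [0,-0.16,-0.09],"turn": 0,"gripper": 0.8},{"slide": [0,-0.16,-0.09],"turn": 0,"gripper": 0.7}], newtons=20)

```text
time_s: 8.62
tcp_pos: [0.5738, -0.3704, 0.1361]
eef_rot: [-179.9, -0.0, -91.3]
contact_force: [-1.5, -0.2, -0.2]
gripper_width: 0.0795
gripper_force: 0.5
```

Emit:
send_rows(moves=[{"slide": [0,0,0],"turn": 0,"gripper": 0.62},{"slide": [0,0,0],"turn": 0,"gripper": 0.5},{"slide": [0,0,0],"turn": 0,"gripper": 0.4},{"slide": [0,0,0],"turn": 0,"gripper": 0.4},{"slide": [0,0,0],"turn": 0,"gripper": 0.4}], newtons=20)

```text
time_s: 9.03
tcp_pos: [0.5728, -0.3703, 0.1356]
eef_rot: [-180.0, 0.0, -91.3]
contact_force: [-1.2, 1.1, 0.2]
gripper_width: 0.0483
gripper_force: 19.8
```

Emit:
send_rows(moves=[{"slide": [0,0,0],"turn": 0,"gripper": 0.4},{"slide": [0,0,-0.1],"turn": 0,"gripper": 0.4},{"slide": [0,0,-0.25],"turn": 0,"gripper": 0.4},{"slide": [0,0,-0.45],"turn": 0,"gripper": 0.4},{"slide": [0,0,-0.65],"turn": 0,"gripper": 0.4}], newtons=50)

```text
time_s: 9.45
tcp_pos: [0.5722, -0.3699, 0.2327]
eef_rot: [179.9, 0.1, -91.3]
contact_force: [0.7, 0.0, -3.5]
gripper_width: 0.0483
gripper_force: 49.6
```

Emit:
send_rows(moves=[{"slide": [0,0,-0.15],"turn": 0,"gripper": 0.4},{"slide": [0,0,-0.3],"turn": 0,"gripper": 0.4},{"slide": [0,0,-0.4],"turn": 0,"gripper": 0.4},{"slide": [0,0,-0.4],"turn": 0,"gripper": 0.4},{"slide": [0,0,-0.4],"turn": 0,"gripper": 0.4}])

```text
time_s: 9.87
tcp_pos: [0.5731, -0.3701, 0.2928]
eef_rot: [-179.9, 0.0, -91.3]
contact_force: [0.3, -0.3, -4.1]
gripper_width: 0.0479
gripper_force: 49.6
```

Run:
```python
from h import *
q,y,s=pose(); print(q,y,s["gripper_width"],s["gripper_force"],s["contact_force"],s["moment"],np.round(s["joints"],1))
c=snap("wrist","wR7"); S=snap("scene","s7")
print(optics.look_for("scene","case_thick"))
```

```text
[ 0.57309086 -0.37014868  0.2928363 ] -91.34503143195 0.04789832988631757 49.5500922203064 [ 0.2649592  -0.31412506 -4.14937179] [-0.05160133  0.08093556 -0.04932026] [-16.6  19.   10.9  -0.  -81.9  15.2]
[{'location': [0.5999, -0.3193, 0.2828], 'p': 0.88}]
```

Run:
```python
from h import *
C=pickle.load(open("scene.pkl","rb")); T=pickle.load(open("top.pkl","rb"))
im=cv2.imread("pics/scene0.png").astype(int)
for r in(212,218,224,230,236): print(r,im[r,190:282].sum(1).tolist())
# predicted post centres (rack 0.610,0.021, yaw .96) at z=.1 for gaps
Rk=np.array([.6098,.0208,0]);M=rot([0,0,.96])
for z in(.14,.1,.06):
    for ly in(-.06,.06):
        for g in(.0435,.0515):
            P=[Rk+M@[.005,ly+s*(g/2+.006),z] for s in(-1,1)]; a=proj(C,P); print(z,ly,g,np.round(a,1).tolist(),round(a[1,0]-a[0,0],2))
```

```text
212 [160, 161, 223, 378, 433, 438, 405, 343, 291, 291, 280, 281, 358, 338, 291, 413, 415, 456, 454, 453, 449, 453, 453, 452, 455, 453, 457, 462, 457, 460, 445, 344, 289, 288, 279, 288, 409, 463, 462, 467, 463, 462, 465, 463, 459, 464, 469, 457, 400, 321, 460, 459, 458, 454, 398, 286, 292, 282, 281, 362, 451, 448, 451, 454, 458, 457, 454, 449, 447, 455, 458, 457, 452, 457, 455, 439, 307, 291, 293, 281, 307, 459, 457, 402, 319, 457, 457, 454, 450, 450, 456, 456]
218 [165, 170, 166, 239, 394, 410, 408, 400, 335, 291, 287, 272, 269, 353, 418, 438, 460, 456, 456, 463, 462, 454, 454, 457, 460, 463, 460, 455, 446, 450, 453, 437, 287, 290, 281, 284, 373, 459, 459, 459, 460, 466, 468, 463, 463, 460, 456, 425, 313, 460, 460, 460, 460, 451, 395, 286, 292, 281, 290, 410, 460, 459, 461, 458, 447, 449, 457, 458, 451, 448, 446, 444, 452, 454, 447, 413, 282, 292, 286, 288, 371, 449, 436, 294, 359, 464, 462, 462, 460, 462, 459, 446]
224 [162, 166, 181, 228, 299, 416, 421, 418, 402, 341, 289, 282, 273, 323, 450, 449, 451, 457, 459, 461, 459, 456, 457, 454, 437, 415, 418, 418, 419, 423, 427, 437, 331, 
[... 1196 characters left out ...]
35, 451, 451, 453, 439, 176]
0.14 -0.06 0.0435 [[200.1, 207.1], [221.5, 208.5]] 21.4
0.14 -0.06 0.0515 [[198.5, 207.0], [223.0, 208.6]] 24.48
0.14 0.06 0.0435 [[246.4, 210.2], [268.0, 211.7]] 21.55
0.14 0.06 0.0515 [[244.9, 210.1], [269.5, 211.8]] 24.66
0.1 -0.06 0.0435 [[201.3, 217.1], [222.1, 218.5]] 20.78
0.1 -0.06 0.0515 [[199.8, 217.0], [223.6, 218.6]] 23.77
0.1 0.06 0.0435 [[246.3, 220.2], [267.2, 221.7]] 20.93
0.1 0.06 0.0515 [[244.8, 220.1], [268.7, 221.8]] 23.95
0.06 -0.06 0.0435 [[202.4, 226.5], [222.6, 228.0]] 20.2
0.06 -0.06 0.0515 [[201.0, 226.4], [224.1, 228.1]] 23.11
0.06 0.06 0.0435 [[246.2, 229.6], [266.5, 231.0]] 20.34
0.06 0.06 0.0515 [[244.7, 229.5], [268.0, 231.1]] 23.27
```

Emit:
send_rows(moves=[{"slide": [-0.14,0,0],"turn": 0.065,"gripper": 0.4},{"slide": [-0.28,0,0],"turn": 0.13,"gripper": 0.4},{"slide": [-0.42,0,0],"turn": 0.195,"gripper": 0.4},{"slide": [-0.57,0,0],"turn": 0.26,"gripper": 0.4},{"slide": [-0.73,0,0],"turn": 0.32,"gripper": 0.4}])

```text
time_s: 10.43
tcp_pos: [0.5747, -0.26, 0.2913]
eef_rot: [179.8, -0.0, -120.5]
contact_force: [-0.0, 0.6, -3.1]
gripper_width: 0.048
gripper_force: 49.6
```

Emit:
send_rows(moves=[{"slide": [-0.1,0.11,0],"turn": 0.065,"gripper": 0.4},{"slide": [-0.2,0.23,0],"turn": 0.13,"gripper": 0.4},{"slide": [-0.3,0.35,0],"turn": 0.195,"gripper": 0.4},{"slide": [-0.4,0.46,0],"turn": 0.26,"gripper": 0.4},{"slide": [-0.51,0.58,0],"turn": 0.325,"gripper": 0.4}])

```text
time_s: 10.85
tcp_pos: [0.5375, -0.1501, 0.2915]
eef_rot: [179.9, -0.1, -149.7]
contact_force: [0.2, 1.2, -3.5]
gripper_width: 0.0481
gripper_force: 49.6
```

Emit:
send_rows(moves=[{"slide": [0,0,0],"turn": 0.07,"gripper": 0.4},{"slide": [0,0,0],"turn": 0.14,"gripper": 0.4},{"slide": [0,0,0],"turn": 0.21,"gripper": 0.4},{"slide": [0,0,0],"turn": 0.28,"gripper": 0.4},{"slide": [0,0,0],"turn": 0.33,"gripper": 0.4}])

```text
time_s: 11.27
tcp_pos: [0.5379, -0.1508, 0.2916]
eef_rot: [180.0, -0.1, -179.4]
contact_force: [0.3, 0.5, -2.6]
gripper_width: 0.0475
gripper_force: 49.7
```

Emit:
send_rows(moves=[{"slide": [0,0,0],"turn": 0,"gripper": 0.4},{"slide": [0,0,0],"turn": 0,"gripper": 0.4},{"slide": [0,0,0],"turn": 0,"gripper": 0.4},{"slide": [0,0,0],"turn": 0,"gripper": 0.4},{"slide": [0,0,0],"turn": 0,"gripper": 0.4}])

```text
time_s: 11.68
tcp_pos: [0.5385, -0.1511, 0.2929]
eef_rot: [180.0, -0.0, -179.0]
contact_force: [0.7, 0.6, -2.7]
gripper_width: 0.0481
gripper_force: 49.7
```

```bash
cat > rack.py <<'E'
from h import *
def fitrack():
    """rack x,y,yaw from hand-read pixels of the first scene and top pictures"""
    from scipy.optimize import least_squares
    C=pickle.load(open("scene.pkl","rb")); T=pickle.load(open("top.pkl","rb"))
    tc=lambda a:(np.array(a,float)+.5)/2.6-.5+[130,120]
    gR,gL=.0515,.0435
    LT=np.array([[.005,-.06,.18],[.005,.06,.18],[-.13,.175,.01],[-.13,-.175,.01]]); lt=tc([[412,75],[315,73],[230,203],[488,208]])
    def f(p):
        M=rot([0,0,p[2]*100]); o=np.array([p[0],p[1],0]); r=(proj(T,LT@M.T+o)-lt).ravel()
        P=[[.005,-.06-gR/2-.006,.1],[.005,-.06+gR/2+.006,.1],[.005,.06-gL/2-.006,.085],[.005,.06+gL/2+.006,.085]]
        a=proj(C,np.array(P)@M.T+o)[:,0]-[200.5,223.9,246.7,267.7]; return np.r_[r,a*2]
    r=least_squares(f,[.61,.0215,.01]); return r
E
python3 - <<'E'
from rack import *
r=fitrack(); print(np.round(r.x*[1,1,100],4),np.round(r.fun,1))
x,y,w=r.x; w*=100; go(np.array([x,y,0])+rot([0,0,w])@[-.112,-.06,.25],w-180)
E
```

```text
[0.6083 0.0219 1.1178] [-0.2 -0.4 -0.3 -0.3 -0.7  0.5  0.2  0.3 -0.4  0.4  0.1 -0.5]
slide [0.261 0.743 0.286] turn -0.002 | at [ 0.5385 -0.1511  0.2929] yaw -179.02 t 11.68
```

Emit:
send_rows(moves=[{"slide": [0.06,0.18,0],"turn": 0,"gripper": 0.4},{"slide": [0.13,0.37,0],"turn": 0,"gripper": 0.4},{"slide": [0.2,0.56,0],"turn": 0,"gripper": 0.4},{"slide": [0.26,0.745,0],"turn": 0,"gripper": 0.4},{"slide": [0.26,0.745,0],"turn": 0,"gripper": 0.4}])

```text
time_s: 12.1
tcp_pos: [0.4966, -0.0367, 0.2936]
eef_rot: [179.9, 0.1, -178.9]
contact_force: [-0.3, -0.2, -1.9]
gripper_width: 0.0478
gripper_force: 49.8
```

Emit:
send_rows(moves=[{"slide": [0,0,0.2],"turn": 0,"gripper": 0.4},{"slide": [0,0,0.4],"turn": 0,"gripper": 0.4},{"slide": [0,0,0.6],"turn": 0,"gripper": 0.4},{"slide": [0,0,0.8],"turn": 0,"gripper": 0.4},{"slide": [0,0,1],"turn": 0,"gripper": 0.4}])

```text
time_s: 12.52
tcp_pos: [0.4979, -0.04, 0.1422]
eef_rot: [180.0, 0.1, -179.0]
contact_force: [-0.5, 0.5, -3.4]
gripper_width: 0.0476
gripper_force: 49.8
```

Run:
```python
from rack import *
x,y,w=.6083,.0219,1.12; go(np.array([x,y,0])+rot([0,0,w])@[-.112,-.06,.108],w-180)
W=snap("wrist","wI"); 
C=snap("scene","sI"); im=cv2.cvtColor(C["img"],cv2.COLOR_RGB2BGR)
cv2.imwrite("pics/chk.png",cv2.resize(im[120:270,130:330],None,fx=3.6,fy=3.6,interpolation=cv2.INTER_CUBIC))
```

```text
slide [ 0.003 -0.002  0.228] turn -0.002 | at [ 0.4979 -0.04    0.1422] yaw -179.03 t 12.52
```

Emit:
send_rows(moves=[{"slide": [0,0,0.08],"turn": 0,"gripper": 0.4},{"slide": [0,0,0.15],"turn": 0,"gripper": 0.4},{"slide": [0,0,0.19],"turn": 0,"gripper": 0.4},{"slide": [0,0,0.2],"turn": 0,"gripper": 0.4},{"slide": [0,0,0.21],"turn": 0,"gripper": 0.4}])

```text
time_s: 13.03
tcp_pos: [0.4986, -0.0399, 0.1127]
eef_rot: [-180.0, 0.1, -179.1]
contact_force: [-0.3, -0.4, -3.4]
gripper_width: 0.0477
gripper_force: 49.8
```

Emit:
send_rows(moves=[{"slide": [0,0,0.005],"turn": 0,"gripper": 0.4},{"slide": [0,0,0.01],"turn": 0,"gripper": 0.4},{"slide": [0,0,0.015],"turn": 0,"gripper": 0.4},{"slide": [0,0,0.02],"turn": 0,"gripper": 0.4},{"slide": [0,0,0.02],"turn": 0,"gripper": 0.4}])

```text
time_s: 13.45
tcp_pos: [0.4979, -0.0399, 0.1087]
eef_rot: [180.0, 0.0, -179.1]
contact_force: [-0.3, -0.3, -3.3]
gripper_width: 0.0477
gripper_force: 49.8
```

Emit:
send_rows(moves=[{"slide": [0,0,0.007],"turn": 0,"gripper": 0.4},{"slide": [0,0,0.013],"turn": 0,"gripper": 0.4},{"slide": [0,0,0.018],"turn": 0,"gripper": 0.4},{"slide": [0,0,0.018],"turn": 0,"gripper": 0.4},{"slide": [0,0,0.018],"turn": 0,"gripper": 0.4}])

```text
time_s: 13.87
tcp_pos: [0.498, -0.04, 0.1067]
eef_rot: [-180.0, 0.0, -179.1]
contact_force: [-4.4, 0.6, 4.5]
gripper_width: 0.048
gripper_force: 49.8
```

Run:
```python
from h import *
q,y,s=pose(); print(q,s["contact_force"],s["moment"])
C=snap("scene","sJ"); i=C["img"].astype(int); m=(i[...,2]>i[...,0]+8); 
# blue silhouette of the held case seen from the far side, right lane
for r in range(150,250,6):
    a=np.where(m[r,190:245])[0]; print(r,(190+a.min(),190+a.max()) if len(a) else None,end=" ")
Rk=np.array([.6083,.0219,0]);M=rot([0,0,1.12])
B=[[xx,-.06+yy,zz] for xx in(-.015,-.135) for yy in(-.024,.024) for zz in(.013,.163)]
print(np.round(proj(C,np.array(B)@M.T+Rk)).tolist())
```

```text
[ 0.49801216 -0.04003595  0.10666171] [-4.36582461  0.60812398  4.53229939] [0.13690833 1.17297242 0.10443702]
150 None 156 None 162 None 168 (np.int64(209), np.int64(210)) 174 (np.int64(208), np.int64(225)) 180 (np.int64(207), np.int64(226)) 186 (np.int64(206), np.int64(226)) 192 (np.int64(204), np.int64(226)) 198 None 204 (np.int64(204), np.int64(226)) 210 (np.int64(205), np.int64(205)) 216 (np.int64(205), np.int64(206)) 222 (np.int64(206), np.int64(206)) 228 (np.int64(206), np.int64(222)) 234 None 240 None 246 None [[207.0, 231.0], [203.0, 195.0], [223.0, 232.0], [221.0, 196.0], [213.0, 200.0], [210.0, 164.0], [228.0, 202.0], [227.0, 165.0]]
```

Emit:
send_rows(moves=[{"slide": [0,0,0],"turn": 0,"gripper": 0.4},{"slide": [0,0,0],"turn": 0,"gripper": 0.6},{"slide": [0,0,0],"turn": 0,"gripper": 0.6},{"slide": [0,0,0],"turn": 0,"gripper": 0.4},{"slide": [0,0,0],"turn": 0,"gripper": 0.4}], newtons=5)

```text
time_s: 14.33
tcp_pos: [0.4982, -0.04, 0.106]
eef_rot: [-180.0, 0.0, -179.1]
contact_force: [0.2, -1.3, 0.0]
gripper_width: 0.048
gripper_force: 5.0
```

Emit:
send_rows(moves=[{"slide": [0,0,0],"turn": 0,"gripper": 0.4},{"slide": [0,0,0],"turn": 0,"gripper": 0.4},{"slide": [0,0,0],"turn": 0,"gripper": 0.4},{"slide": [-0.03,0,0],"turn": 0,"gripper": 0.4},{"slide": [-0.06,0,0],"turn": 0,"gripper": 0.4}], newtons=25)

```text
time_s: 14.75
tcp_pos: [0.5061, -0.04, 0.1061]
eef_rot: [-180.0, -0.1, -179.1]
contact_force: [-3.8, -1.1, 4.5]
gripper_width: 0.0481
gripper_force: 24.9
```

Run:
```python
from h import *
q,y,s=pose(); Rk=np.array([.6083,.0219,0]);M=rot([0,0,1.12]); print(q,"rack",np.round(M.T@(q-Rk),4),y,s["contact_force"],s["moment"])
```

```text
[ 0.50613889 -0.03996595  0.10610001] rack [-0.1034 -0.0599  0.1061] -179.0916867728108 [-3.77755811 -1.1029424   4.47026448] [0.00710991 1.27068811 0.08308509]
```

Emit:
send_rows(moves=[{"slide": [-0.03,0,0],"turn": 0,"gripper": 0.4},{"slide": [-0.06,0,0],"turn": 0,"gripper": 0.4},{"slide": [-0.09,0,0],"turn": 0,"gripper": 0.4},{"slide": [-0.12,0,0],"turn": 0,"gripper": 0.4},{"slide": [-0.15,0,0],"turn": 0,"gripper": 0.4}])

```text
time_s: 15.17
tcp_pos: [0.5294, -0.0395, 0.106]
eef_rot: [-180.0, -0.0, -179.1]
contact_force: [-4.3, -0.2, 6.2]
gripper_width: 0.0481
gripper_force: 24.9
```

Emit:
send_rows(moves=[{"slide": [-0.05,0,0],"turn": 0,"gripper": 0.4},{"slide": [-0.1,0,0],"turn": 0,"gripper": 0.4},{"slide": [-0.15,0,0],"turn": 0,"gripper": 0.4},{"slide": [-0.19,0,0],"turn": 0,"gripper": 0.4},{"slide": [-0.22,0,0],"turn": 0,"gripper": 0.4}])

```text
time_s: 15.58
tcp_pos: [0.5628, -0.039, 0.106]
eef_rot: [-180.0, -0.0, -179.1]
contact_force: [-5.2, -1.1, 7.0]
gripper_width: 0.0483
gripper_force: 24.9
```

Run:
```python
from h import *
q,y,s=pose(); Rk=np.array([.6083,.0219,0]);M=rot([0,0,1.12]); print(q,"rack",np.round(M.T@(q-Rk),4),y,s["contact_force"],s["moment"])
```

```text
[ 0.56279164 -0.03903664  0.10600989] rack [-0.0467 -0.06    0.106 ] -179.08402784971346 [-5.22337088 -1.07956677  6.97546688] [0.00453502 1.84977386 0.01204275]
```

Emit:
send_rows(moves=[{"slide": [0,0,0],"turn": 0,"gripper": 0.64},{"slide": [0,0,0],"turn": 0,"gripper": 0.64},{"slide": [0.035,0,0],"turn": 0,"gripper": 0.64},{"slide": [0.07,0,0],"turn": 0,"gripper": 0.64},{"slide": [0.07,0,0],"turn": 0,"gripper": 0.5}])

```text
time_s: 16.0
tcp_pos: [0.5505, -0.0391, 0.1058]
eef_rot: [180.0, -0.0, -179.1]
contact_force: [-0.6, -0.1, -0.5]
gripper_width: 0.0534
gripper_force: 0.0
```

Emit:
send_rows(moves=[{"slide": [0,0,0],"turn": 0,"gripper": 0.4},{"slide": [0,0,0],"turn": 0,"gripper": 0.4},{"slide": [0,0,0],"turn": 0,"gripper": 0.4},{"slide": [-0.02,0,0],"turn": 0,"gripper": 0.4},{"slide": [-0.04,0,0],"turn": 0,"gripper": 0.4}], newtons=25)

```text
time_s: 16.42
tcp_pos: [0.5578, -0.039, 0.1061]
eef_rot: [-180.0, -0.0, -179.1]
contact_force: [-2.9, 0.1, 2.9]
gripper_width: 0.0479
gripper_force: 24.9
```

Emit:
send_rows(moves=[{"slide": [-0.01,0,0],"turn": 0,"gripper": 0.4},{"slide": [-0.02,0,0],"turn": 0,"gripper": 0.4},{"slide": [-0.03,0,0],"turn": 0,"gripper": 0.4},{"slide": [-0.03,0,0],"turn": 0,"gripper": 0.4},{"slide": [-0.03,0,0],"turn": 0,"gripper": 0.4}])

```text
time_s: 16.83
tcp_pos: [0.5627, -0.039, 0.1061]
eef_rot: [-180.0, 0.0, -179.1]
contact_force: [-2.4, -1.1, 4.0]
gripper_width: 0.0479
gripper_force: 24.9
```

Emit:
send_rows(moves=[{"slide": [-0.007,0,0],"turn": 0,"gripper": 0.4},{"slide": [-0.014,0,0],"turn": 0,"gripper": 0.4},{"slide": [-0.02,0,0],"turn": 0,"gripper": 0.4},{"slide": [-0.02,0,0],"turn": 0,"gripper": 0.4},{"slide": [-0.02,0,0],"turn": 0,"gripper": 0.4}])

```text
time_s: 17.25
tcp_pos: [0.5654, -0.039, 0.1061]
eef_rot: [-180.0, -0.0, -179.1]
contact_force: [-3.6, 0.0, 4.7]
gripper_width: 0.0481
gripper_force: 24.9
```

Emit:
send_rows(moves=[{"slide": [-0.007,0,0],"turn": 0,"gripper": 0.4},{"slide": [-0.014,0,0],"turn": 0,"gripper": 0.4},{"slide": [-0.02,0,0],"turn": 0,"gripper": 0.4},{"slide": [-0.02,0,0],"turn": 0,"gripper": 0.4},{"slide": [-0.02,0,0],"turn": 0,"gripper": 0.4}])

```text
time_s: 17.67
tcp_pos: [0.5669, -0.0391, 0.1061]
eef_rot: [-180.0, -0.2, -179.1]
contact_force: [-8.8, 0.1, 9.1]
gripper_width: 0.0478
gripper_force: 25.0
```

Run:
```python
from h import *
q,y,s=pose(); Rk=np.array([.6083,.0219,0]);M=rot([0,0,1.12]); print(q,"rack",np.round(M.T@(q-Rk),4),y,s["contact_force"],s["moment"])
for cam in("scene","top"):
    C=snap(cam,cam+"K"); print(optics.look_for(cam,"case_thick"))
    for cx in(-.01,0): print(cx,np.round(proj(C,np.array([[cx+a,-.06+b,.16] for a in(-.06,.06) for b in(-.024,.024)])@M.T+Rk),1).tolist())
i=C["img"].astype(int)
P=proj(C,np.array([[a,-.06,.16] for a in(-.08,-.07,-.06,-.05,.05,.06,.07)])@M.T+Rk); print([i[int(round(v)),int(round(u))].tolist() for u,v in P],np.round(P,1).tolist())
```

```text
[ 0.56685491 -0.03911067  0.10605578] rack [-0.0426 -0.0602  0.1061] -179.11024584620515 [-8.83253946  0.14988917  9.07740336] [ 0.26851757  3.30636669 -0.04121387]
[{'location': [0.669, -0.0351, 0.1369], 'p': 0.82}, {'location': [0.5591, -0.3288, 0.0384], 'p': 0.19}]
-0.01 [[206.0, 181.1], [223.8, 182.2], [198.4, 215.0], [217.8, 216.3]]
0 [[205.4, 183.7], [223.4, 184.8], [197.8, 218.1], [217.3, 219.4]]
[{'location': [0.5501, -0.0375, 0.0889], 'p': 0.62}]
-0.01 [[294.9, 172.4], [280.0, 172.2], [294.9, 136.8], [280.2, 136.6]]
0 [[294.9, 169.4], [280.0, 169.2], [294.9, 133.9], [280.3, 133.6]]
[[39, 37, 41], [38, 36, 40], [48, 43, 40], [65, 62, 54], [45, 37, 27], [90, 74, 60], [61, 56, 52]] [[287.4, 175.3], [287.5, 172.3], [287.5, 169.3], [287.5, 166.3], [287.6, 136.7], [287.6, 133.8], [287.6, 130.9]]
```

Emit:
send_rows(moves=[{"slide": [0,0,0],"turn": 0,"gripper": 0.64},{"slide": [0,0,0],"turn": 0,"gripper": 0.64},{"slide": [0.1,0,0],"turn": 0,"gripper": 0.64},{"slide": [0.3,0,0],"turn": 0,"gripper": 0.64},{"slide": [0.5,0,0],"turn": 0,"gripper": 0.64}])

```text
time_s: 18.28
tcp_pos: [0.4935, -0.0398, 0.1052]
eef_rot: [180.0, 0.0, -179.1]
contact_force: [-0.5, 1.1, 0.7]
gripper_width: 0.0562
gripper_force: 0.0
```

Emit:
send_rows(moves=[{"slide": [0.2,0,-0.2],"turn": 0,"gripper": 1},{"slide": [0.2,0,-0.45],"turn": 0,"gripper": 1},{"slide": [0.2,0,-0.7],"turn": 0,"gripper": 1},{"slide": [0.2,0,-0.95],"turn": 0,"gripper": 1},{"slide": [0.2,0,-1],"turn": 0,"gripper": 1}])

```text
time_s: 18.7
tcp_pos: [0.4668, -0.0402, 0.2627]
eef_rot: [179.9, 0.6, -179.0]
contact_force: [2.1, 0.5, -0.6]
gripper_width: 0.0835
gripper_force: 0.0
```

Run:
```python
from rack import *
q,y,s=pose(); print(q,y)
Rk=np.array([.6083,.0219,0]);M=rot([0,0,1.12])
T=snap("top","topL"); print(optics.look_for("top","case_thick")); C=snap("scene","sL"); print(optics.look_for("scene","case_thick"))
i=T["img"].astype(int); m=(i[...,2]>i[...,0]+8)
for cx in(-.01,0): 
    P=proj(T,np.array([[cx+a,-.06,.16] for a in(-.06,.06)])@M.T+Rk); print(cx,np.round(P,1).tolist())
print([ (r,i[r,287].tolist()) for r in range(130,180,2)])
go([.50,.25,.33],-90)
```

```text
[ 0.4668392  -0.04023038  0.26272414] -179.03507738229118
[]
[{'location': [0.6655, -0.0355, 0.1395], 'p': 0.6}]
-0.01 [[287.5, 172.3], [287.6, 136.7]]
0 [[287.5, 169.3], [287.6, 133.8]]
[(130, [79, 64, 50]), (132, [57, 50, 42]), (134, [53, 47, 40]), (136, [57, 51, 45]), (138, [57, 51, 44]), (140, [56, 50, 44]), (142, [58, 52, 46]), (144, [58, 51, 46]), (146, [61, 56, 51]), (148, [65, 61, 55]), (150, [56, 51, 45]), (152, [66, 58, 48]), (154, [86, 72, 56]), (156, [80, 66, 51]), (158, [47, 39, 29]), (160, [52, 41, 30]), (162, [69, 56, 43]), (164, [68, 56, 43]), (166, [66, 55, 41]), (168, [66, 54, 42]), (170, [62, 51, 39]), (172, [56, 47, 37]), (174, [51, 42, 31]), (176, [44, 36, 26]), (178, [35, 30, 22])]
slide [-0.274  1.931 -0.497] turn -0.99 | at [ 0.4635 -0.0402  0.2555] yaw -179.09 t 18.9
```

Emit:
send_rows(moves=[{"slide": [-0.02,0.18,-0.1],"turn": -0.065,"gripper": 1},{"slide": [-0.04,0.36,-0.2],"turn": -0.135,"gripper": 1},{"slide": [-0.06,0.54,-0.3],"turn": -0.2,"gripper": 1},{"slide": [-0.08,0.72,-0.3],"turn": -0.27,"gripper": 1},{"slide": [-0.1,0.9,-0.3],"turn": -0.34,"gripper": 1}])

```text
time_s: 19.32
tcp_pos: [0.4763, 0.0961, 0.3003]
eef_rot: [180.0, -0.0, -148.2]
contact_force: [0.0, -0.6, -0.4]
gripper_width: 0.0876
gripper_force: 0.0
```

Emit:
send_rows(moves=[{"slide": [-0.11,0.14,0],"turn": -0.065,"gripper": 1},{"slide": [-0.23,0.28,0],"turn": -0.135,"gripper": 1},{"slide": [-0.34,0.42,0],"turn": -0.2,"gripper": 1},{"slide": [-0.46,0.56,0],"turn": -0.27,"gripper": 1},{"slide": [-0.57,0.7,0],"turn": -0.34,"gripper": 1}])

```text
time_s: 19.73
tcp_pos: [0.494, 0.2303, 0.299]
eef_rot: [179.9, -0.1, -117.6]
contact_force: [0.6, -0.5, 0.0]
gripper_width: 0.088
gripper_force: 0.0
```

Emit:
send_rows(moves=[{"slide": [-0.17,0.06,0],"turn": -0.065,"gripper": 1},{"slide": [-0.34,0.12,0],"turn": -0.135,"gripper": 1},{"slide": [-0.51,0.18,0],"turn": -0.2,"gripper": 1},{"slide": [-0.68,0.25,0],"turn": -0.27,"gripper": 1},{"slide": [-0.85,0.31,0],"turn": -0.34,"gripper": 1}])

```text
time_s: 20.15
tcp_pos: [0.5125, 0.3647, 0.2987]
eef_rot: [179.9, -0.1, -87.0]
contact_force: [0.3, 0.0, -0.0]
gripper_width: 0.0875
gripper_force: 0.0
```

Emit:
send_rows(moves=[{"slide": [0,0,0],"turn": 0,"gripper": 1},{"slide": [0,0,0],"turn": 0,"gripper": 1},{"slide": [0,0,0],"turn": 0,"gripper": 1},{"slide": [0,0,0],"turn": 0,"gripper": 1},{"slide": [0,0,0],"turn": 0,"gripper": 1}])

```text
time_s: 20.57
tcp_pos: [0.5128, 0.3626, 0.3009]
eef_rot: [180.0, -0.0, -87.4]
contact_force: [-0.1, -0.5, 0.6]
gripper_width: 0.0877
gripper_force: 0.0
```

Run:
```python
from fit2 import *
go([.515,.365,.30],-87)
W=snap("wrist","wL1"); pickle.dump(W,open("wL1.pkl","wb")); print(optics.look_for("wrist","case_thin"))
a,ar=corners(W,(120,0,420,226),white); print(a,ar)
P=case_pts(.542,.355,2.9,.04); print("pred neartop-,neartop+,fartop-,fartop+",np.round(proj(W,P[[1,3,5,7]]),1).tolist())
T=snap("top","topM"); i=T["img"].astype(int)
Rk=np.array([.6083,.0219,0]);M=rot([0,0,1.12])
print([ (r,i[r,287].tolist()) for r in range(124,182,2)])
for cx in(-.01,0): print(np.round(proj(T,np.array([[cx+a,-.06,.16] for a in(-.06,.06)])@M.T+Rk),1).tolist())
```

```text
slide [-0.016 -0.015  0.006] turn -0.004 | at [0.5128 0.3626 0.3009] yaw -87.37 t 20.57
[{'location': [0.347, 0.4518, 0.0398], 'p': 0.88}, {'location': [0.5213, 0.3506, 0.1604], 'p': 0.64}, {'location': [0.1845, 0.2974, 0.0386], 'p': 0.61}]
[[288.   0.]
 [285.  39.]
 [159.  34.]
 [236.   0.]] 2369.0
pred neartop-,neartop+,fartop-,fartop+ [[288.9, 109.5], [286.6, 213.3], [255.3, 110.1], [256.1, 218.9]]
[(124, [182, 148, 90]), (126, [182, 149, 92]), (128, [182, 158, 96]), (130, [182, 155, 94]), (132, [181, 160, 98]), (134, [181, 160, 97]), (136, [181, 183, 179]), (138, [180, 184, 186]), (140, [181, 184, 182]), (142, [181, 184, 189]), (144, [181, 185, 186]), (146, [179, 178, 176]), (148, [180, 175, 163]), (150, [162, 161, 150]), (152, [162, 164, 148]), (154, [180, 184, 164]), (156, [181, 185, 189]), (158, [180, 184, 188]), (160, [181, 184, 185]), (162, [180, 185, 186]), (164, [181, 185, 187]), (166, [180, 184, 186]), (168, [116, 123, 134]), (170, [50, 49, 52]), (172, [50, 48, 50]), (174, [51, 49, 50]), (176, [50, 49, 51]), (178, [51, 49, 51]), (180, [104, 101, 97])]
[[287.5, 172.3], [287.6, 136.7]]
[[287.5, 169.3], [287.6, 133.8]]
```

Run:
```python
from fit2 import *
W=pickle.load(open("wL1.pkl","rb")); R2=pickle.load(open("wR2.pkl","rb"))
a,ar=corners(W,(225,80,320,228),white); print(a,ar)
# whites of the thick reference in its own frame -> insets; then thin
def local(c,uv,x,y,yaw,t):
    b=np.radians(25); n=rot([0,0,yaw])@np.array([-np.sin(b),0,np.cos(b)]); o=case_pts(x,y,yaw,t)[1]  # neartop-
    d=ray(c,uv); s=((o-c["origin"])@n)/(d@n); P=c["origin"]+d*s[:,None]-o
    ex=rot([0,0,yaw])@np.array([np.cos(b),0,np.sin(b)]); ey=rot([0,0,yaw])[:,1]; return np.round(np.c_[P@ex,P@ey]*1000,1)
print("thick ref",local(R2,[[285,111],[277,209],[253,212],[254,112]],.558,-.333,-1.5,.048).tolist())
print("thin",local(W,a,.542,.355,2.9,.04).tolist())
i=W["img"].astype(int)
for r in(120,150,190,205):
    print(r,[(c,i[r,c].tolist()) for c in list(range(206,222,3))+list(range(246,262,3))+list(range(276,300,3))])
```

```text
[[281. 115.]
 [280. 195.]
 [260. 198.]
 [255. 118.]] 1968.5
thick ref [[9.6, 3.2], [14.6, 113.9], [45.2, 113.3], [45.9, 4.4]]
thin [[9.7, 5.6], [9.4, 95.8], [35.0, 95.7], [40.4, 8.0]]
120 [(206, [205, 187, 145]), (209, [206, 188, 147]), (212, [135, 125, 110]), (215, [88, 87, 94]), (218, [85, 85, 91]), (221, [85, 86, 95]), (246, [87, 88, 97]), (249, [82, 84, 96]), (252, [89, 93, 108]), (255, [124, 129, 143]), (258, [204, 208, 201]), (261, [208, 212, 204]), (276, [209, 212, 204]), (279, [207, 211, 205]), (282, [154, 158, 158]), (285, [130, 128, 136]), (288, [199, 183, 141]), (291, [207, 192, 146]), (294, [208, 193, 147]), (297, [207, 190, 144])]
150 [(206, [150, 134, 102]), (209, [151, 135, 102]), (212, [137, 123, 95]), (215, [75, 74, 78]), (218, [74, 74, 80]), (221, [74, 75, 82]), (246, [72, 75, 87]), (249, [74, 80, 94]), (252, [81, 86, 104]), (255, [107, 118, 141]), (258, [201, 205, 204]), (261, [207, 211, 209]), (276, [191, 192, 185]), (279, [169, 165, 153]), (282, [117, 116, 115]), (285, [99, 97, 98]), (288, [144, 123, 93]), (291, [200, 173, 130]), (294, [203, 175, 133]), (297, [19
[... 242 characters left out ...]
58, [131, 130, 122]), (261, [147, 144, 132]), (276, [179, 179, 168]), (279, [166, 162, 150]), (282, [107, 108, 108]), (285, [123, 110, 99]), (288, [192, 164, 123]), (291, [200, 172, 128]), (294, [194, 165, 125]), (297, [196, 168, 127])]
205 [(206, [207, 186, 140]), (209, [205, 189, 142]), (212, [206, 185, 139]), (215, [206, 185, 140]), (218, [206, 188, 142]), (221, [199, 179, 134]), (246, [72, 68, 70]), (249, [72, 68, 72]), (252, [72, 69, 72]), (255, [76, 77, 83]), (258, [129, 127, 120]), (261, [149, 145, 132]), (276, [148, 144, 132]), (279, [147, 144, 132]), (282, [90, 89, 91]), (285, [110, 95, 85]), (288, [142, 119, 87]), (291, [138, 114, 84]), (294, [138, 114, 83]), (297, [138, 115, 83])]
```

Run:
```python
from h import *
M=rot([0,0,3.2]);V=np.array([.5437,.358,0])
go(V+M@[-.029,-.036,.122],-86.8)
```

```text
slide [ 0.283 -0.013  1.196] turn -0.006 | at [0.5128 0.3628 0.3014] yaw -87.34 t 20.72
```

Emit:
send_rows(moves=[{"slide": [0.2,-0.01,0],"turn": -0.006,"gripper": 1},{"slide": [0.28,-0.01,0.2],"turn": -0.006,"gripper": 1},{"slide": [0.28,-0.01,0.4],"turn": -0.006,"gripper": 1},{"slide": [0.28,-0.01,0.6],"turn": -0.006,"gripper": 1},{"slide": [0.28,-0.01,0.8],"turn": -0.006,"gripper": 1}])

```text
time_s: 21.13
tcp_pos: [0.5164, 0.3208, 0.1806]
eef_rot: [-179.9, 0.1, -86.8]
contact_force: [-0.1, 0.9, -1.2]
gripper_width: 0.0875
gripper_force: 0.0
```

Emit:
send_rows(moves=[{"slide": [0,0,0.1],"turn": 0,"gripper": 1},{"slide": [0,0,0.2],"turn": 0,"gripper": 1},{"slide": [0,0,0.3],"turn": 0,"gripper": 1},{"slide": [0,0,0.39],"turn": 0,"gripper": 1},{"slide": [0,0,0.39],"turn": 0,"gripper": 1}])

```text
time_s: 21.55
tcp_pos: [0.5149, 0.32, 0.1198]
eef_rot: [179.8, -0.1, -86.8]
contact_force: [-0.6, -0.3, -0.4]
gripper_width: 0.0872
gripper_force: 0.0
```

Emit:
send_rows(moves=[{"slide": [0,0,0],"turn": 0,"gripper": 1},{"slide": [0,0,0],"turn": 0,"gripper": 1},{"slide": [0,-0.05,0],"turn": 0,"gripper": 1},{"slide": [0,-0.1,0],"turn": 0,"gripper": 1},{"slide": [0,-0.14,0],"turn": 0,"gripper": 1}])

```text
time_s: 21.97
tcp_pos: [0.5381, 0.323, 0.1233]
eef_rot: [-180.0, 0.0, -86.7]
contact_force: [-3.3, -0.2, 1.8]
gripper_width: 0.0873
gripper_force: 1.1
```

Run:
```python
from h import *
M=rot([0,0,3.2]);V=np.array([.5437,.358,0]); q,y,s=pose(); print("cradle",np.round(M.T@(q-V),4),y,s["contact_force"],s["gripper_force"])
W=snap("wrist","wL2"); a=white(W["img"].astype(int)); print([(r,200+np.where(a[r,200:420])[0][[0,-1]]) if a[r,200:420].any() else r for r in (205,215,225)])
```

```text
cradle [-0.0076 -0.0347  0.1233] -86.74453151044924 [-3.30164227 -0.19452994  1.79887548] 1.141455271281302
[205, (215, array([322, 331])), (225, array([280, 330]))]
```

Emit:
send_rows(moves=[{"slide": [0,-0.04,-0.02],"turn": 0,"gripper": 1},{"slide": [0,-0.09,-0.045],"turn": 0,"gripper": 1},{"slide": [0,-0.135,-0.07],"turn": 0,"gripper": 1},{"slide": [0,-0.135,-0.07],"turn": 0,"gripper": 0.8},{"slide": [0,-0.135,-0.07],"turn": 0,"gripper": 0.7}], newtons=20)

```text
time_s: 22.43
tcp_pos: [0.558, 0.3239, 0.1331]
eef_rot: [-180.0, 0.0, -86.8]
contact_force: [-1.1, 0.3, 0.9]
gripper_width: 0.0794
gripper_force: 0.5
```

Emit:
send_rows(moves=[{"slide": [0,0,0],"turn": 0,"gripper": 0.6},{"slide": [0,0,0],"turn": 0,"gripper": 0.5},{"slide": [0,0,0],"turn": 0,"gripper": 0.4},{"slide": [0,0,0],"turn": 0,"gripper": 0.3},{"slide": [0,0,0],"turn": 0,"gripper": 0.3}], newtons=20)

```text
time_s: 22.85
tcp_pos: [0.5573, 0.3239, 0.133]
eef_rot: [-180.0, 0.0, -86.7]
contact_force: [-0.8, -0.4, -0.1]
gripper_width: 0.0465
gripper_force: 0.3
```

Emit:
send_rows(moves=[{"slide": [0,0,0],"turn": 0,"gripper": 0.3},{"slide": [0,0,-0.1],"turn": 0,"gripper": 0.3},{"slide": [0,0,-0.25],"turn": 0,"gripper": 0.3},{"slide": [0,0,-0.45],"turn": 0,"gripper": 0.3},{"slide": [0,0,-0.65],"turn": 0,"gripper": 0.3}], newtons=50)

```text
time_s: 23.27
tcp_pos: [0.5566, 0.3232, 0.23]
eef_rot: [179.9, -0.1, -86.8]
contact_force: [0.8, 0.0, -2.8]
gripper_width: 0.04
gripper_force: 49.5
```

Emit:
send_rows(moves=[{"slide": [0,0,-0.15],"turn": 0,"gripper": 0.3},{"slide": [0,0,-0.3],"turn": 0,"gripper": 0.3},{"slide": [0,0,-0.42],"turn": 0,"gripper": 0.3},{"slide": [0,0,-0.42],"turn": 0,"gripper": 0.3},{"slide": [0,0,-0.42],"turn": 0,"gripper": 0.3}])

```text
time_s: 23.68
tcp_pos: [0.5574, 0.3241, 0.2934]
eef_rot: [-180.0, 0.1, -86.8]
contact_force: [0.2, -0.4, -4.3]
gripper_width: 0.0401
gripper_force: 49.5
```

Run:
```python
from rack import *
q,y,s=pose(); print(q,y,s["gripper_width"],s["gripper_force"],s["contact_force"])
w=1.12; go(np.array([.6083,.0219,0])+rot([0,0,w])@[-.112,.06,.293],w-180)
```

```text
[0.55736055 0.32408938 0.29340657] -86.75336247342071 0.040062191737101564 49.50636684894562 [ 0.20581482 -0.3557977  -4.26116534]
slide [1.603 0.506 0.003] turn 1.024 | at [0.5574 0.3241 0.2934] yaw -86.75 t 23.68
```

Emit:
send_rows(moves=[{"slide": [0.12,0.01,0],"turn": 0.065,"gripper": 0.3},{"slide": [0.24,0.01,0],"turn": 0.135,"gripper": 0.3},{"slide": [0.36,0.02,0],"turn": 0.2,"gripper": 0.3},{"slide": [0.48,0.02,0],"turn": 0.27,"gripper": 0.3},{"slide": [0.6,0.03,0],"turn": 0.34,"gripper": 0.3}])

```text
time_s: 24.1
tcp_pos: [0.5571, 0.2326, 0.2907]
eef_rot: [179.9, -0.2, -117.7]
contact_force: [-0.1, -1.0, -3.2]
gripper_width: 0.0401
gripper_force: 49.5
```

Emit:
send_rows(moves=[{"slide": [0.12,-0.02,0],"turn": 0.065,"gripper": 0.3},{"slide": [0.25,-0.04,0],"turn": 0.135,"gripper": 0.3},{"slide": [0.37,-0.06,0],"turn": 0.2,"gripper": 0.3},{"slide": [0.5,-0.08,0],"turn": 0.27,"gripper": 0.3},{"slide": [0.62,-0.1,0],"turn": 0.34,"gripper": 0.3}])

```text
time_s: 24.52
tcp_pos: [0.5271, 0.1429, 0.2909]
eef_rot: [180.0, -0.2, -148.3]
contact_force: [0.7, 0.2, -3.4]
gripper_width: 0.04
gripper_force: 49.5
```

Emit:
send_rows(moves=[{"slide": [0.08,-0.05,0],"turn": 0.065,"gripper": 0.3},{"slide": [0.16,-0.1,0],"turn": 0.135,"gripper": 0.3},{"slide": [0.24,-0.15,0],"turn": 0.2,"gripper": 0.3},{"slide": [0.32,-0.2,0],"turn": 0.27,"gripper": 0.3},{"slide": [0.4,-0.25,0],"turn": 0.345,"gripper": 0.3}])

```text
time_s: 24.93
tcp_pos: [0.4962, 0.0798, 0.2911]
eef_rot: [-179.9, -0.2, -179.3]
contact_force: [0.6, -0.1, -4.0]
gripper_width: 0.0399
gripper_force: 49.5
```

Emit:
send_rows(moves=[{"slide": [0,0,0],"turn": 0,"gripper": 0.3},{"slide": [0,0,0],"turn": 0,"gripper": 0.3},{"slide": [0,0,0],"turn": 0,"gripper": 0.3},{"slide": [0,0,0.1],"turn": 0,"gripper": 0.3},{"slide": [0,0,0.2],"turn": 0,"gripper": 0.3}])

```text
time_s: 25.35
tcp_pos: [0.4982, 0.0814, 0.2629]
eef_rot: [180.0, 0.0, -178.9]
contact_force: [0.2, 0.2, -3.4]
gripper_width: 0.0398
gripper_force: 49.5
```

Run:
```python
from rack import *
w=1.12; go(np.array([.6083,.0219,0])+rot([0,0,w])@[-.112,.06,.112],w-180)
C=snap("scene"); Rk=np.array([.6083,.0219,0]);M=rot([0,0,1.12])
i=C["img"].astype(int); m=(i[...,2]>i[...,0]+8)
print([(r,(235+np.where(m[r,235:285])[0][[0,-1]]).tolist()) for r in range(120,240,4) if m[r,235:285].any()])
q=pose()[0]; b=q[2]-.096
print(np.round(proj(C,[q+M@[.096,sy,dz-q[2]] for sy in(-.02,.02) for dz in(b,b+.15)]),1).tolist())
```

```text
slide [ 0.021 -0.011  1.006] turn 0.0 | at [0.4982 0.0814 0.2629] yaw -178.88 t 25.35
[(120, [257, 261]), (124, [256, 272]), (128, [255, 271]), (132, [255, 271]), (136, [255, 271]), (140, [255, 270]), (144, [255, 270]), (148, [254, 270]), (152, [254, 270]), (156, [254, 269]), (160, [253, 253]), (164, [253, 268]), (168, [253, 253]), (172, [252, 267]), (176, [252, 252]), (180, [252, 266]), (188, [251, 265]), (192, [250, 251])]
[[251.1, 198.3], [252.2, 153.3], [266.7, 199.3], [269.8, 154.4]]
```

Emit:
send_rows(moves=[{"slide": [0.02,-0.01,0.2],"turn": 0,"gripper": 0.3},{"slide": [0.02,-0.01,0.45],"turn": 0,"gripper": 0.3},{"slide": [0.02,-0.01,0.7],"turn": 0,"gripper": 0.3},{"slide": [0.02,-0.01,0.8],"turn": 0,"gripper": 0.3},{"slide": [0.02,-0.01,0.87],"turn": 0,"gripper": 0.3}])

```text
time_s: 25.82
tcp_pos: [0.4932, 0.0787, 0.1301]
eef_rot: [-179.9, -0.2, -178.9]
contact_force: [0.3, -0.5, -3.0]
gripper_width: 0.04
gripper_force: 49.5
```

Emit:
send_rows(moves=[{"slide": [0,0,0.015],"turn": 0,"gripper": 0.3},{"slide": [0,0,0.03],"turn": 0,"gripper": 0.3},{"slide": [0,0,0.045],"turn": 0,"gripper": 0.3},{"slide": [0,0,0.05],"turn": 0,"gripper": 0.3},{"slide": [0,0,0.05],"turn": 0,"gripper": 0.3}])

```text
time_s: 26.23
tcp_pos: [0.4953, 0.0794, 0.1263]
eef_rot: [180.0, 0.1, -179.0]
contact_force: [0.1, 0.4, -3.6]
gripper_width: 0.0399
gripper_force: 49.5
```

Emit:
send_rows(moves=[{"slide": [0,0,0.01],"turn": 0,"gripper": 0.3},{"slide": [0,0,0.015],"turn": 0,"gripper": 0.3},{"slide": [0,0,0.02],"turn": 0,"gripper": 0.3},{"slide": [0,0,0.025],"turn": 0,"gripper": 0.3},{"slide": [0,0,0.025],"turn": 0,"gripper": 0.3}])

```text
time_s: 26.65
tcp_pos: [0.4946, 0.079, 0.1216]
eef_rot: [-180.0, -0.0, -179.0]
contact_force: [-0.2, 0.5, -3.5]
gripper_width: 0.0401
gripper_force: 49.5
```

Emit:
send_rows(moves=[{"slide": [0,0,0.01],"turn": 0,"gripper": 0.3},{"slide": [0,0,0.02],"turn": 0,"gripper": 0.3},{"slide": [0,0,0.03],"turn": 0,"gripper": 0.3},{"slide": [0,0,0.035],"turn": 0,"gripper": 0.3},{"slide": [0,0,0.035],"turn": 0,"gripper": 0.3}])

```text
time_s: 27.07
tcp_pos: [0.4945, 0.079, 0.1161]
eef_rot: [-180.0, -0.0, -179.0]
contact_force: [-0.1, 0.7, -3.3]
gripper_width: 0.04
gripper_force: 49.5
```

Emit:
send_rows(moves=[{"slide": [0,0,0.01],"turn": 0,"gripper": 0.3},{"slide": [0,0,0.02],"turn": 0,"gripper": 0.3},{"slide": [0,0,0.025],"turn": 0,"gripper": 0.3},{"slide": [0,0,0.025],"turn": 0,"gripper": 0.3},{"slide": [0,0,0.025],"turn": 0,"gripper": 0.3}])

```text
time_s: 27.48
tcp_pos: [0.4947, 0.079, 0.1126]
eef_rot: [-180.0, -0.0, -179.0]
contact_force: [0.5, 0.4, -3.7]
gripper_width: 0.0401
gripper_force: 49.5
```

Emit:
send_rows(moves=[{"slide": [0,0,0.008],"turn": 0,"gripper": 0.3},{"slide": [0,0,0.016],"turn": 0,"gripper": 0.3},{"slide": [0,0,0.02],"turn": 0,"gripper": 0.3},{"slide": [0,0,0.02],"turn": 0,"gripper": 0.3},{"slide": [0,0,0.02],"turn": 0,"gripper": 0.3}])

```text
time_s: 27.9
tcp_pos: [0.4947, 0.079, 0.1096]
eef_rot: [-180.0, -0.0, -179.0]
contact_force: [0.0, 0.0, -2.4]
gripper_width: 0.0402
gripper_force: 49.5
```

Emit:
send_rows(moves=[{"slide": [0,0,0.007],"turn": 0,"gripper": 0.3},{"slide": [0,0,0.013],"turn": 0,"gripper": 0.3},{"slide": [0,0,0.013],"turn": 0,"gripper": 0.3},{"slide": [0,0,0.013],"turn": 0,"gripper": 0.3},{"slide": [0,0,0.013],"turn": 0,"gripper": 0.3}])

```text
time_s: 28.32
tcp_pos: [0.4947, 0.0791, 0.1077]
eef_rot: [-180.0, 0.0, -179.0]
contact_force: [-0.4, 0.2, -3.1]
gripper_width: 0.0401
gripper_force: 49.5
```

Emit:
send_rows(moves=[{"slide": [0,0,0.006],"turn": 0,"gripper": 0.3},{"slide": [0,0,0.012],"turn": 0,"gripper": 0.3},{"slide": [0,0,0.012],"turn": 0,"gripper": 0.3},{"slide": [0,0,0.012],"turn": 0,"gripper": 0.3},{"slide": [0,0,0.012],"turn": 0,"gripper": 0.3}])

```text
time_s: 28.73
tcp_pos: [0.4948, 0.0791, 0.1061]
eef_rot: [180.0, 0.0, -179.0]
contact_force: [-1.5, -0.2, -0.3]
gripper_width: 0.04
gripper_force: 49.5
```

Emit:
send_rows(moves=[{"slide": [0,0,0.006],"turn": 0,"gripper": 0.3},{"slide": [0,0,0.01],"turn": 0,"gripper": 0.3},{"slide": [0,0,0.01],"turn": 0,"gripper": 0.3},{"slide": [0,0,0.01],"turn": 0,"gripper": 0.3},{"slide": [0,0,0.01],"turn": 0,"gripper": 0.3}])

```text
time_s: 29.15
tcp_pos: [0.4946, 0.0789, 0.1058]
eef_rot: [-180.0, 0.0, -179.0]
contact_force: [-8.2, 0.3, 13.1]
gripper_width: 0.0401
gripper_force: 49.6
```

Emit:
send_rows(moves=[{"slide": [0,0,-0.005],"turn": 0,"gripper": 0.3},{"slide": [0,0,-0.005],"turn": 0,"gripper": 0.5},{"slide": [0,0,-0.005],"turn": 0,"gripper": 0.5},{"slide": [0,0,-0.005],"turn": 0,"gripper": 0.3},{"slide": [0,0,-0.005],"turn": 0,"gripper": 0.3}], newtons=5)

```text
time_s: 29.57
tcp_pos: [0.495, 0.079, 0.1052]
eef_rot: [-180.0, 0.0, -179.0]
contact_force: [0.2, -0.6, 1.3]
gripper_width: 0.0404
gripper_force: 5.0
```

Run:
```python
from rack import *
q,y,s=pose(); Rk=np.array([.6083,.0219,0]);M=rot([0,0,1.12]); print(q,"rack",np.round(M.T@(q-Rk),4),y,s["contact_force"],s["gripper_width"])
```

```text
[0.49499369 0.079022   0.10520405] rack [-0.1122  0.0593  0.1052] -178.99225006083614 [ 0.23204064 -0.58000646  1.30554875] 0.04042009594879248
```

Emit:
send_rows(moves=[{"slide": [0,0.005,0],"turn": 0,"gripper": 0.3},{"slide": [0,0.005,0],"turn": 0,"gripper": 0.3},{"slide": [-0.03,0.005,0],"turn": 0,"gripper": 0.3},{"slide": [-0.06,0.005,0],"turn": 0,"gripper": 0.3},{"slide": [-0.09,0.005,0],"turn": 0,"gripper": 0.3}], newtons=25)

```text
time_s: 29.98
tcp_pos: [0.508, 0.0801, 0.1053]
eef_rot: [180.0, -0.0, -179.0]
contact_force: [-4.6, -0.1, 6.4]
gripper_width: 0.0401
gripper_force: 24.8
```

Emit:
send_rows(moves=[{"slide": [-0.02,0,0],"turn": 0,"gripper": 0.3},{"slide": [-0.04,0,0],"turn": 0,"gripper": 0.3},{"slide": [-0.06,0,0],"turn": 0,"gripper": 0.3},{"slide": [-0.08,0,0],"turn": 0,"gripper": 0.3},{"slide": [-0.1,0,0],"turn": 0,"gripper": 0.3}])

```text
time_s: 30.4
tcp_pos: [0.523, 0.0802, 0.1052]
eef_rot: [-180.0, -0.0, -179.0]
contact_force: [-4.9, -0.7, 4.9]
gripper_width: 0.04
gripper_force: 24.9
```

Emit:
send_rows(moves=[{"slide": [-0.04,0,0],"turn": 0,"gripper": 0.3},{"slide": [-0.08,0,0],"turn": 0,"gripper": 0.3},{"slide": [-0.12,0,0],"turn": 0,"gripper": 0.3},{"slide": [-0.16,0,0],"turn": 0,"gripper": 0.3},{"slide": [-0.19,0,0],"turn": 0,"gripper": 0.3}])

```text
time_s: 30.82
tcp_pos: [0.5524, 0.0809, 0.1051]
eef_rot: [-180.0, 0.0, -179.0]
contact_force: [-4.3, 0.7, 5.1]
gripper_width: 0.0399
gripper_force: 24.9
```

Run:
```python
from rack import *
q,y,s=pose(); Rk=np.array([.6083,.0219,0]);M=rot([0,0,1.12]); print(q,"rack",np.round(M.T@(q-Rk),4),y,s["contact_force"],s["moment"])
```

```text
[0.55244053 0.0808737  0.10512538] rack [-0.0547  0.0601  0.1051] -178.99808118564857 [-4.34629614  0.65102084  5.06376948] [0.03092335 1.58764608 0.06819409]
```

Emit:
send_rows(moves=[{"slide": [0,0,0],"turn": 0,"gripper": 0.55},{"slide": [0,0,0],"turn": 0,"gripper": 0.55},{"slide": [0.04,0,0],"turn": 0,"gripper": 0.55},{"slide": [0.08,0,0],"turn": 0,"gripper": 0.55},{"slide": [0.08,0,0],"turn": 0,"gripper": 0.4}])

```text
time_s: 31.23
tcp_pos: [0.5382, 0.0804, 0.1051]
eef_rot: [180.0, -0.0, -179.0]
contact_force: [-1.0, -1.3, -0.4]
gripper_width: 0.0454
gripper_force: 0.3
```

Emit:
send_rows(moves=[{"slide": [0,0,0],"turn": 0,"gripper": 0.3},{"slide": [0,0,0],"turn": 0,"gripper": 0.3},{"slide": [0,0,0],"turn": 0,"gripper": 0.3},{"slide": [-0.03,0,0],"turn": 0,"gripper": 0.3},{"slide": [-0.06,0,0],"turn": 0,"gripper": 0.3}], newtons=25)

```text
time_s: 31.65
tcp_pos: [0.5487, 0.0807, 0.1054]
eef_rot: [180.0, -0.0, -179.0]
contact_force: [-2.9, -0.2, 3.9]
gripper_width: 0.0395
gripper_force: 24.9
```

Emit:
send_rows(moves=[{"slide": [-0.02,0,0],"turn": 0,"gripper": 0.3},{"slide": [-0.04,0,0],"turn": 0,"gripper": 0.3},{"slide": [-0.06,0,0],"turn": 0,"gripper": 0.3},{"slide": [-0.06,0,0],"turn": 0,"gripper": 0.3},{"slide": [-0.06,0,0],"turn": 0,"gripper": 0.3}])

```text
time_s: 32.07
tcp_pos: [0.5584, 0.0809, 0.1053]
eef_rot: [-180.0, 0.0, -179.0]
contact_force: [-1.0, -0.2, 3.4]
gripper_width: 0.0398
gripper_force: 24.9
```

Emit:
send_rows(moves=[{"slide": [-0.007,0,0],"turn": 0,"gripper": 0.3},{"slide": [-0.014,0,0],"turn": 0,"gripper": 0.3},{"slide": [-0.02,0,0],"turn": 0,"gripper": 0.3},{"slide": [-0.02,0,0],"turn": 0,"gripper": 0.3},{"slide": [-0.02,0,0],"turn": 0,"gripper": 0.3}])

```text
time_s: 32.48
tcp_pos: [0.5606, 0.0809, 0.1054]
eef_rot: [-180.0, -0.0, -179.0]
contact_force: [-3.6, -0.2, 5.4]
gripper_width: 0.0401
gripper_force: 24.9
```

Emit:
send_rows(moves=[{"slide": [-0.007,0,0],"turn": 0,"gripper": 0.3},{"slide": [-0.014,0,0],"turn": 0,"gripper": 0.3},{"slide": [-0.014,0,0],"turn": 0,"gripper": 0.3},{"slide": [-0.014,0,0],"turn": 0,"gripper": 0.3},{"slide": [-0.014,0,0],"turn": 0,"gripper": 0.3}])

```text
time_s: 32.9
tcp_pos: [0.5627, 0.0809, 0.1053]
eef_rot: [-180.0, -0.0, -179.0]
contact_force: [-3.5, -0.6, 5.8]
gripper_width: 0.04
gripper_force: 24.9
```

Emit:
send_rows(moves=[{"slide": [-0.007,0,0],"turn": 0,"gripper": 0.3},{"slide": [-0.014,0,0],"turn": 0,"gripper": 0.3},{"slide": [-0.02,0,0],"turn": 0,"gripper": 0.3},{"slide": [-0.02,0,0],"turn": 0,"gripper": 0.3},{"slide": [-0.02,0,0],"turn": 0,"gripper": 0.3}])

```text
time_s: 33.32
tcp_pos: [0.564, 0.0803, 0.1054]
eef_rot: [-179.9, -0.2, -179.0]
contact_force: [-11.5, -0.6, 11.7]
gripper_width: 0.04
gripper_force: 25.0
```

Emit:
send_rows(moves=[{"slide": [0,0,0],"turn": 0,"gripper": 0.55},{"slide": [0,0,0],"turn": 0,"gripper": 0.55},{"slide": [0.1,0,0],"turn": 0,"gripper": 0.55},{"slide": [0.3,0,0],"turn": 0,"gripper": 0.55},{"slide": [0.5,0,0],"turn": 0,"gripper": 0.55}])

```text
time_s: 33.73
tcp_pos: [0.4908, 0.0798, 0.1044]
eef_rot: [-180.0, 0.0, -179.1]
contact_force: [-0.9, 1.0, 0.7]
gripper_width: 0.0477
gripper_force: 0.0
```

Emit:
send_rows(moves=[{"slide": [0.2,0,-0.2],"turn": 0,"gripper": 0.55},{"slide": [0.2,0,-0.45],"turn": 0,"gripper": 0.55},{"slide": [0.2,0,-0.7],"turn": 0,"gripper": 0.55},{"slide": [0.2,0,-0.95],"turn": 0,"gripper": 0.55},{"slide": [0.2,0,-1],"turn": 0,"gripper": 0.55}])

```text
time_s: 34.15
tcp_pos: [0.464, 0.0803, 0.2619]
eef_rot: [179.8, 0.6, -178.9]
contact_force: [1.1, 0.3, 1.7]
gripper_width: 0.0481
gripper_force: 0.0
```

Emit:
send_rows(moves=[{"slide": [0,0.25,0],"turn": 0,"gripper": 0.55},{"slide": [0,0.5,0],"turn": 0,"gripper": 0.55},{"slide": [0,0.75,0],"turn": 0,"gripper": 0.55},{"slide": [0,1,0],"turn": 0,"gripper": 0.55},{"slide": [0,1,0],"turn": 0,"gripper": 0.55}])

```text
time_s: 34.57
tcp_pos: [0.4588, 0.2345, 0.2544]
eef_rot: [179.9, 0.0, -178.8]
contact_force: [0.8, -0.2, 0.8]
gripper_width: 0.048
gripper_force: 0.0
```

Emit:
send_rows(moves=[{"slide": [0,0.25,0],"turn": 0,"gripper": 0.55},{"slide": [0,0.5,0],"turn": 0,"gripper": 0.55},{"slide": [0,0.75,0],"turn": 0,"gripper": 0.55},{"slide": [0,0.9,0],"turn": 0,"gripper": 0.55},{"slide": [0,0.9,0],"turn": 0,"gripper": 0.55}])

```text
time_s: 34.98
tcp_pos: [0.4559, 0.3685, 0.2535]
eef_rot: [-180.0, -0.0, -178.9]
contact_force: [0.1, -0.3, 0.2]
gripper_width: 0.0479
gripper_force: 0.0
```

Run:
```python
from rack import *
print(pose()[0])
Rk=np.array([.6083,.0219,0]);M=rot([0,0,1.12])
T=snap("top","topZ"); C=snap("scene","sZ"); out=[]
for c,k in((T,"T"),(C,"C")):
    im=cv2.cvtColor(c["img"],cv2.COLOR_RGB2BGR); f=5 if k=="T" else 4
    a=proj(c,np.array([[.0,0,.1]])@M.T+Rk)[0]; x0,y0=(int(a[0])-60,int(a[1])-25) if k=="T" else (int(a[0])-75,int(a[1])-40)
    w,h=(120,55) if k=="T" else (150,80); cr=cv2.resize(im[y0:y0+h,x0:x0+w],None,fx=f,fy=f,interpolation=cv2.INTER_CUBIC)
    for ly,t in((-.06,.048),(.06,.04)):
        for zz in(.01,.16):
          for aa in(-.06,.06):
            for b in(-t/2,t/2):
                p=(proj(c,np.array([[aa,ly+b,zz]])@M.T+Rk)[0]-[x0,y0]+.5)*f-.5; cv2.circle(cr,tuple(np.int32(p)),3,(0,0,255) if zz>.1 else (0,255,0),1)
    out.append(cr)
cv2.imwrite("pics/final.png",np.vstack(out)); print(np.vstack(out).shape)
i=T["img"].astype(int)
for ly in(-.06,.06):
    u=proj(T,np.array([[-.06,ly,.16],[.06,ly,.16]])@M.T+Rk); col=int(round(u[:,0].mean())); r=np.where(white(i)[125:185,col])[0]+125; print(np.round(u,1).tolist(),r.min(),r.max())
```

```text
[0.45590165 0.36845909 0.25351126]
(595, 600, 3)
[[287.5, 169.3], [287.6, 133.8]] 135 167
[[250.2, 168.7], [250.9, 133.2]] 134 166
```

View pics/final.png

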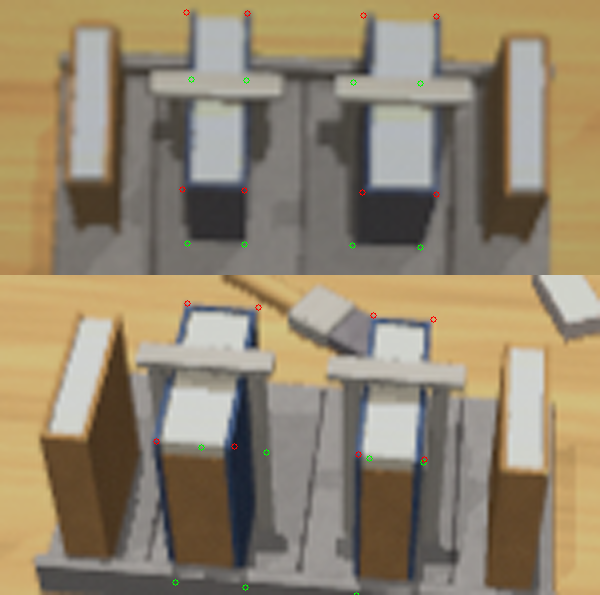

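The last picture shows both cases upright under their gates. Their top ends lie within about 1 px of the home predictions (red circles), the volumes are still standing, and the arm is clear.

```bash
python3 -c "
from plant import order; print(order.close_job())"
```

```text
the job is handed in; nothing more can be done
None
```

Job handed in at about 35 s: the thick case is in the right (wide-gate) lane and the thin case in the left (narrow-gate) lane, both upright and at their home spots to within about 1 px in the last pictures; I told the gates apart by measuring the post gaps in the images, and both cases then slid through without jamming; the hand-in returned no verdict.

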